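# Wedge open a plaster mould and empty it

## Task

Take the wooden wedge and open the two-part plaster mould: work a tip of the wedge into the pry notches of its left and right sides by turns, a few millimetres at a time, so that the top half rises evenly (neither side ever more than about 6 mm above the other) until both sides stand 8 to 10 mm open, and do not touch the top half with the gripper before that. Then lift the top half by its wooden bar onto the two rails of the wooden rest, right way up, and lay every cast clay pull from the mould flat on the metal tray, same side down as it lay, none on top of another. Finish with the wedge lying back on the black rubber mat, and leave the bowl, the beaker and the clay puck alone.

Things in the scene. Friction and masses are not known exactly. Their poses are not given: they have to be found in the camera images.
- mould: Lower plaster mould half, fixed: slab 188 (its x) x 216 (its y) x 40 mm, origin at the centre of its underside. Its flat top is the parting plane. Three pockets open upward, each 32 (x) x 76 (y) x 10 mm deep, centred at x = -52, 0 and 52 mm, y = 0; each holds one cast pull or is empty; hidden until the top half is off.
- mould_top (a point): Centre of the parting plane, 40 mm above mould. Beyond the shut top half it shows as a ledge 18 mm wide along the left (+y) and right (-y) sides, on which the wedge slides. Four sockets at (x, y) = (+-80, +-72) mm grip the top half's keys by friction, some 10 to 15 N in all, so a raised side stays up (sinks 3 mm at most while the other is worked).
- cope: Top half of the mould, loose, 0.52 kg: plaster slab 188 (its x) x 180 (its y) x 30 mm, hollow below, origin at the centre of its underside, which lies on the parting plane when shut, axes matching the lower half's. Four keys 12 x 12 mm reach 22 mm below the underside at (+-80, +-72) mm and leave the sockets as it is raised 13 to 22 mm.
- cope_bar (a point): Centre of the top of the wooden bar on the top half, 70 mm above cope. The bar is 110 (x) x 26 (y) mm and 40 mm tall, for lifting the top half.
- cope_left (a point): Lower edge of the top half, middle of its left side, (0, 90, 0) mm in cope. Its height over the parting plane is how far that side is open. Here is the left pry notch: 56 mm wide (x), 6 mm high when shut; a tip may go up to 45 mm in past the side face.
- cope_right (a point): The same on the right side, (0, -90, 0) mm in cope, with the right pry notch.
- wedge: Loose beech wedge, 110 g, both ends alike, flat below, 176 mm long (its x), 38 mm wide; origin at the centre of its underside. Grip block in the middle, 26 x 26 mm, 54 mm tall. From it each arm runs 17 mm thick to x = 48 mm, then tapers over 40 mm to a 3 mm thick tip at x = 88 mm (0.35 mm per mm). No need to turn it round for the other side.
- wedge_tip (a point): Underside of the wedge's +x tip, (88, 0, 0) mm in wedge. Slid flat along the ledge into a notch, the wedge begins to lift once its tip is 9 mm past the side face, then lifts 0.35 mm per further mm, less up to 3 mm of give (look, and push on); pushing takes 10 to 25 N.
- pull0: Cast clay cupboard pull, stiff and dry, 70 g, one of two or three (the absent one gives no pose): a bar 16 mm wide (x) between two round feet of 28 mm diameter centred at y = +-22 mm; 72 mm long in y, 22 mm high, origin at the centre of its underside. In its pocket it stands 12 mm above the parting plane and its y runs along the mould's y.
- pull1: As pull0, another pocket.
- pull2: As pull0, another pocket.
- rest: Fixed wooden rest for the top half: a base board with two rails along its y, each 20 mm wide (x), 210 mm long, centred at x = +-45 mm, top 34 mm above the table. Origin at the centre of its underside. With the top half centred on it and their axes matching (either way round), the top half's left and right walls stand across both rails and the keys hang clear outside the rails.
- tray: Fixed shallow aluminium sheet tray, 240 (x) x 190 (y) mm, rim 14 mm high, floor 3 mm, origin at the centre of its underside.
- mat: Thin fixed black rubber mat, 230 (x) x 90 (y) x 3 mm, origin at the centre of its underside; the wedge starts on it along its x.
- dish: Bystander: loose terracotta bowl, 110 mm wide, 45 mm high, origin under its centre.
- beaker: Bystander: loose white beaker, 72 mm wide, 85 mm high, origin under its centre.
- puck: Bystander: loose clay puck, 80 mm wide, 30 mm high, origin under its centre.
Mind the look-alikes: they are no part of the job. Several things have the shape of the mat; the one meant has the colours described above. Leave any green look-alike of the rest alone.

How it is judged:
On the way, in this order (a step that is already met when the one before it is completed fails the run):
1. One side of the top half is raised at least 2.5 mm by the wedge in its notch (contact force between wedge and cope above 0.5 N and z of any of cope_left, cope_right in the frame of mould above 0.0425 m), for 0.1 s.
2. Both sides stand at least 6.5 mm open, the top half still in its sockets (z of each of cope_left, cope_right in the frame of mould above 0.0465 m and z of cope in the frame of mould below 0.053 m), for 0.3 s.
3. The top half lies right way up on the rails of the rest (horizontal distance between cope and rest below 0.03 m and z of cope in the frame of rest between 0.028 and 0.04 m and angle between cope's own z axis and vertical below 0.08 rad and linear speed of cope below 0.03 m/s), for 0.3 s.
At the end, for the whole second after the job is handed in: The top half lies on the rest's rails within 30 mm of its centre, level within 0.08 rad; every pull present lies flat on the tray's floor, same side down, none stacked; the wedge lies on the mat (its centre within 75 mm along and 45 mm across); all at rest (all of step 3 and x of pull0 in the frame of tray between -0.108 and 0.108 m and y of pull0 in the frame of tray between -0.083 and 0.083 m and z of each of pull0, pull1, pull2 in the frame of tray below 0.011 m and angle between each of pull0, pull1, pull2, wedge's own z axis and vertical below 0.15 rad and linear speed of each of pull0, pull1, pull2, wedge below 0.03 m/s and x of pull1 in the frame of tray between -0.108 and 0.108 m and y of pull1 in the frame of tray between -0.083 and 0.083 m and x of pull2 in the frame of tray between -0.108 and 0.108 m and y of pull2 in the frame of tray between -0.083 and 0.083 m and x of wedge in the frame of mat between -0.075 and 0.075 m and y of wedge in the frame of mat between -0.045 and 0.045 m and z of wedge in the frame of mat below 0.012 m); the robot touches nothing.
It fails at once if The gripper touches the top half while a side is less than 4.5 mm open (contact force between the fingers and cope above 1 N and horizontal distance between cope and mould below 0.05 m and (z of cope_left in the frame of mould between 0.03 and 0.0445 m or z of cope_right in the frame of mould between 0.03 and 0.0445 m)).
It fails at once if One side of the top half, still in its sockets, stands more than 7.5 mm above the other (angle between cope's own z axis and vertical above 0.042 rad and horizontal distance between cope and mould below 0.03 m and z of cope in the frame of mould below 0.049 m).
It fails at once if A bystander is moved more than 30 mm (distance of any of dish, beaker, puck from where it was at the start of the episode above 0.03 m).
Of pull0, pull1, pull2 only 2 to 3 are there at a start; the rules pass over those that are not, and their reading is None.
At some moment in a run one of wedge may be knocked a few centimetres aside while the robot is not near it.
It also fails if it takes over 208 s, if anything falls off the work surface, if the arm or the gripper's body presses on something with over 40 N, if the wrist force passes 120 N, or if a joint passes its speed limit or range.

## Robot

A 6-joint arm with a two-finger parallel gripper is mounted at the origin on the work surface. World frame = base frame: x ahead of the robot, y to its left, z up, the work surface at z = 0. Lengths are in m, angles in rad, forces in N, time in s.
With the tool pointing down it reaches from about 0.325 to 0.85 m from the base axis. Payload 4.4 kg.
Tool frame: the origin (TCP) lies midway between the tips of the shut fingers; the grasp point (between the pads) lies 19 mm behind it; z points along the fingers, y is the direction in which the jaws open and shut (so a half turn about z gives the same grasp; the last joint's range is limited). The gripper opens to 94 mm and grips with 3 to 60 N. Pads are 16 mm wide; open, the fingers measure 119 mm over their backs; the gripper's body (75 mm by 177 mm) begins 78 mm behind the grasp point.
Start: joints at [1.167, 0.207, 1.542, -0, 1.393, -0.15], TCP at [0.144, 0.557, 0.205] pointing down, gripper open.
Joint ranges: [-2.73, 2.73], [-0.86, 2.22], [0.23, 2.46], [-1.11, 4.25], [0.08, 2.63], [-2.82, 2.82]. Speed limits (rad/s): [2.79, 2.79, 3.14, 3.14, 3.14, 3.14].

## Interface

Orientations are given as a rotation vector (axis times angle).
In Python, from plant import monitor, vision, order gives the robot as it stands.
- The arm moves only by the shell command python3 -m handwheel 'ROWS'. ROWS is JSON, one flat list of numbers, 7 for each row, row after row: the shift along the tool's x, y, z in cm, then the turn, a rotation vector about the tool's x, y, z in rad, then the finger opening in cm, from 0 to 9.4. A call has 1 to 12 rows; each row shifts and turns the pose as measured when the row begins, along the tool's axes as they then stand; what a row does not reach is not made up. A row lasts 1/8 s, in which the tool goes at most 62.5 mm and 10.7 degrees, less where a joint would pass 70% of its speed; a pose out of reach is approached as far as the arm can. A call is refused whole if a number of a shift passes 6.25 or a number of a turn 0.188, either way. A call with a gripper value outside its range is refused whole. The fingers move at their own pace and stop on an object; the grip force is fixed at half the most. Time passes only in rows, so rows that do not move let the fingers close. It gives the time, the measured TCP pose, the force and the opening at its end, in the units of the state.
- monitor.get_state(): the state, without advancing time (a new reading comes with each control period).
- vision.get_image(name): name is "scene" or "top" or "wrist"; returns a dict with "image" (480x640x3 uint8, red, green, blue), "fovy" (degrees; the focal length in pixels is half the picture's height over the tangent of half this angle, whatever the lens; pixels are square), "cx", "cy" (the principal point, pixels), "extrinsics" (4x4, takes a point from world to camera coordinates). Camera axes: x right, y down, z forward; pixel columns grow to the right and rows downward; lengths in m; the calibration is good to about 2 mm. A picture is of the moment at which its call begins. There is no depth.
- order.finish_job(): hands the job in, once; it reports no verdict.
The state is a dict: "clock": time; "joint_pos": joint angles; "joint_velocities": joint speeds; "effort": joint torques, N m; "position": TCP position; "orientation": TCP orientation; "force": force on the tool from outside, world axes, zero at the start; "moment": the same for the moment, N m; "gripper_width": opening from 0.0 (shut) to 1.0 (fully open).
Only numpy, scipy, OpenCV 4.12 (cv2) and the standard library are available. Lean on these libraries where they do the work, as an engineer would, in place of code of your own. Each camera call takes 0.05 s, during which the arm holds its last target.

## Working session

There is one attempt and no reset: what is moved stays moved. The work goes in short steps, Python scripts to look and compute and a shell command to move; the robot and the scene stay as the last step left them, time stands still between calls to the robot, and variables do not carry over. Pictures are saved under pics/ and viewed, and the job is handed in when it is done.

```bash
ls; mkdir -p pics
cat > h.py <<'E'
import numpy as np, cv2, sys
from plant import monitor, vision, order
from scipy.spatial.transform import Rotation as R
def snap(name,fn):
    d=vision.get_image(name); cv2.imwrite('pics/'+fn+'.png',d['image'][:,:,::-1]); np.savez('pics/'+fn+'.npz',**d); return d
def K(d):
    f=240/np.tan(np.radians(float(d['fovy']))/2); return f,float(d['cx']),float(d['cy'])
def load(fn): return dict(np.load('pics/'+fn+'.npz'))
def pix2w(d,u,v,z):
    f,cx,cy=K(d); E=np.array(d['extrinsics']); r=E[:3,:3].T@np.array([(u-cx)/f,(v-cy)/f,1]); c=-E[:3,:3].T@E[:3,3]
    return c+r*(z-c[2])/r[2]
def w2pix(d,p):
    f,cx,cy=K(d); E=np.array(d['extrinsics']); q=E[:3,:3]@np.array(p)+E[:3,3]; return np.array([cx+f*q[0]/q[2],cy+f*q[1]/q[2]])
def crop(fn,u0,v0,u1,v1,s,out):
    im=cv2.imread('pics/'+fn+'.png')[v0:v1,u0:u1]; cv2.imwrite('pics/'+out+'.png',cv2.resize(im,None,fx=s,fy=s,interpolation=cv2.INTER_CUBIC))
E
python3 - <<'E'
from h import *
np.set_printoptions(precision=4,suppress=True)
s=monitor.get_state(); print(s)
for n in ['scene','top','wrist']:
    d=snap(n,n+'0'); print(n,d['fovy'],d['cx'],d['cy'],d['extrinsics'])
E
```

```text
pics
{'clock': 0.0, 'joint_pos': array([ 1.1665,  0.2074,  1.5429, -0.    ,  1.3935, -0.1505]), 'joint_velocities': array([ 0.0009, -0.001 ,  0.0002, -0.0006,  0.0007, -0.0004]), 'effort': array([  0.0004, -37.0885, -28.1414,   0.0699,   0.0362,  -0.0002]), 'position': array([0.1441, 0.5558, 0.2043]), 'orientation': array([-0.3976, -3.1157,  0.0033]), 'force': array([-0.2   , -0.8686,  0.2712]), 'moment': array([-0.025 , -0.0209,  0.0401]), 'gripper_width': 0.9982416234839744}
scene 51.61451224614035 322.22177442040396 237.14794780186097 [[ 0.7447  0.6673 -0.0046 -0.4965]
 [ 0.4847 -0.5457 -0.6836 -0.1204]
 [-0.4587  0.5069 -0.7298  1.6188]
 [ 0.      0.      0.      1.    ]]
top 49.006848869613954 325.19134556910274 236.58251499255974 [[ 0.0197 -0.9995  0.024   0.1126]
 [-0.9954 -0.0219 -0.0935  0.5536]
 [ 0.094  -0.022  -0.9953  1.3179]
 [ 0.      0.      0.      1.    ]]
wrist 65.10994395751196 320.13932068751524 232.26049943714182 [[ 0.2522  0.9677 -0.0022 -0.574 ]
 [ 0.9405 -0.2445  0.2361 -0.0238]
 [ 0.2279 -0.0616 -0.9717  0.3897]
 [ 0.      0.      0.      1.    ]]
```

View pics/scene0.png

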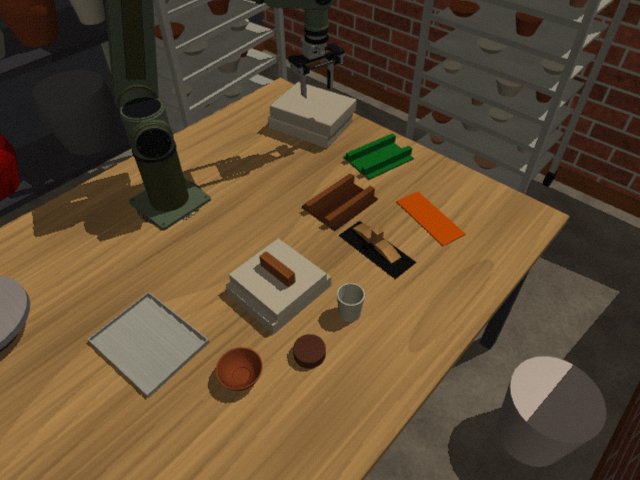

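View pics/top0.png

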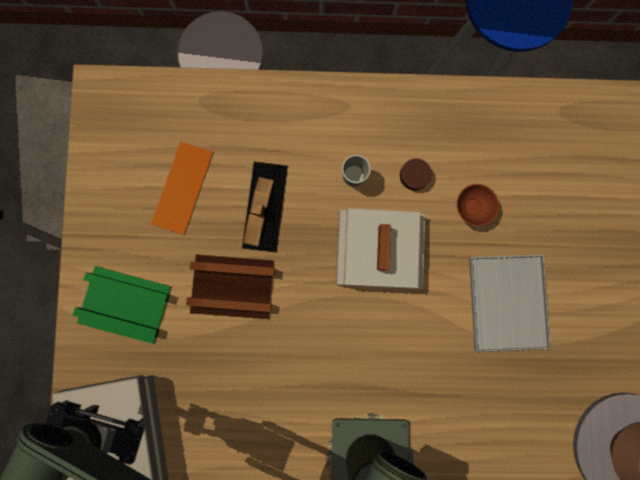

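View pics/wrist0.png

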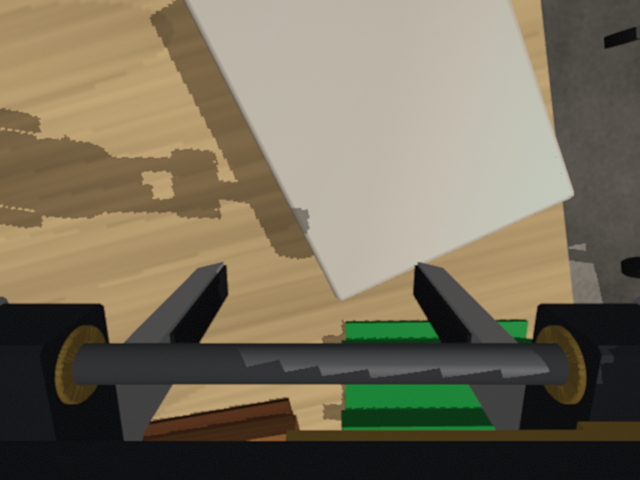

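The top picture shows these things:
- Mould with its wooden bar at (384,248).
- Two mat shapes: black at (264,207) with the wedge on it, and orange at (182,188). Black is the one described.
- Rest shapes: brown at (232,286) and green at (125,303). The brown wooden one is meant.
- Tray at (510,303), beaker (355,169), puck (416,175), bowl (478,205).

I'll confirm these in enlarged crops.

Run:
```python
from h import *
crop('top0',175,140,305,330,3.1,'c1'); crop('top0',325,145,560,360,3.4,'c2')
```

```text
(no output)
```

View pics/c1.png

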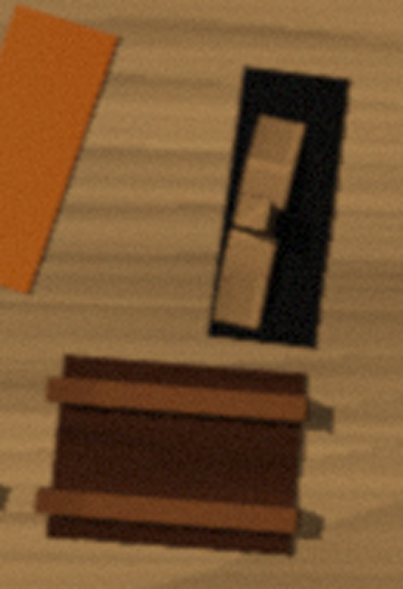

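View pics/c2.png

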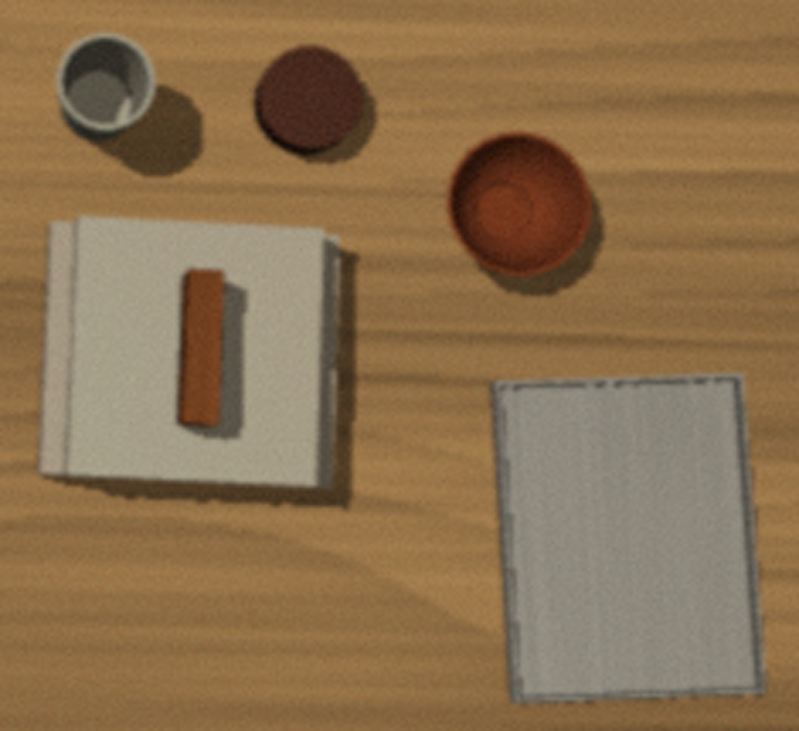

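Run:
```python
from h import *
np.set_printoptions(precision=4,suppress=True)
d=load('top0')
def P(c,x,y,z):
    u,v=(325+x/3.4,145+y/3.4) if c==2 else (175+x/3.1,140+y/3.1)
    return pix2w(d,u-.35,v-.35,z)[:2]
items={'cope':(2,.07,[(78,217),(323,230),(320,487),(66,473)]),
'bar':(2,.11,[(188,269),(223,271),(217,425),(179,424)]),
'ledgeL':(2,.04,[(52,222),(40,473)]),
'ledgeR':(2,.04,[(340,238),(335,487)]),
'wedge':(1,.006,[(262,116),(306,124),(259,329),(214,322)]),
'block':(1,.057,[(247,195),(277,201),(272,230),(235,226)]),
'rest':(1,.034,[(48,378),(305,397),(294,532),(36,510)]),
'mat':(1,.003,[(246,68),(350,81),(316,348),(209,334)]),
'tray':(2,.014,[(492,382),(741,376),(764,692),(512,702)]),
'puck':(2,.03,[(256,100),(364,100)]),'beaker':(2,.085,[(58,85),(154,85)]),'dish':(2,.045,[(449,205),(592,205)]),}
for k,(c,z,ps) in items.items():
    w=np.array([P(c,*p,z) for p in ps]); n=len(w)
    L=[np.linalg.norm(w[i]-w[(i+1)%n]) for i in range(n)]
    print(k,'centre',w.mean(0),'sides',np.array(L))
    if n==4:
        a=(w[0]+w[1]-w[2]-w[3]); print('   x-axis yaw',np.arctan2(a[1],a[0]))
        b=(w[0]+w[3]-w[1]-w[2]); print('   y-axis yaw-90',np.arctan2(b[1],b[0])-np.pi/2)
    else:
        a=w[0]-w[1]; print('  dir',np.arctan2(a[1],a[0]),w.tolist())
```

```text
cope centre [ 0.5221 -0.0169] sides [0.1795 0.187  0.1836 0.1861]
   x-axis yaw -0.019678822116674714
   y-axis yaw-90 -0.032577904764606425
bar centre [ 0.5219 -0.015 ] sides [0.0248 0.1086 0.0267 0.1094]
   x-axis yaw -0.039212255254623817
   y-axis yaw-90 -0.019696931751497004
ledgeL centre [0.5251 0.0912] sides [0.1866 0.1866]
  dir -0.030243220073900127 [[0.6183202180898284, 0.08837914680053803], [0.43184260904741567, 0.09402055024887687]]
ledgeR centre [ 0.5186 -0.1256] sides [0.1854 0.1854]
  dir -0.018000636905522217 [[0.6112565278312141, -0.12728603206275757], [0.4258801993421764, -0.12394877962619133]]
wedge centre [0.6149 0.2973] sides [0.0376 0.1768 0.0377 0.1778]
   x-axis yaw -0.19346137631342683
   y-axis yaw-90 -0.14565167411226176
block centre [0.6151 0.2942] sides [0.0246 0.0238 0.0298 0.0269]
   x-axis yaw -0.24173421505319753
   y-axis yaw-90 -0.1265577061281662
rest centre [0.4208 0.3602] sides [0.2079 0.1087 0.2074 0.1061]
   x-axis yaw -0.04950831479974783
   y-axis yaw-90 -0.05951616668879889
mat centre [0.6287 0.2813] sides [0.0884 0.2276 0.0896 0.2269]
   x-axis yaw -0.10054437159610903
   y-axis yaw-90 -0.10527024006371954
tray centre [ 0.393  -0.3508] sides [0.1909 0.2369 0.1903 0.239 ]
   x-axis yaw 0.0554961823000971
   y-axis yaw-90 0.050277636917323454
puck centre [ 0.7177 -0.1064] sides [0.0823 0.0823]
  dir 1.5957023989638974 [[0.7166855321259935, -0.06524296366602575], [0.7187347504905739, -0.1475038121295229]]
beaker centre [0.713  0.0531] sides [0.0698 0.0698]
  dir 1.595909787337951 [[0.7120898895204435, 0.08796518646818201], [0.7138423041551801, 0.01819996201780949]]
dish centre [ 0.6386 -0.2618] sides [0.1077 0.1077]
  dir 1.5942598666087335 [[0.6373025502521079, -0.20799116686556463], [0.6398302277712629, -0.31569928173615713]]
```

```bash
cat >> h.py <<'E'
def go(x=None,y=None,z=None,yaw=None):
    """print remaining shift in tool axes (cm) and turn; yaw = world heading of tool y (mod pi)"""
    s=monitor.get_state(); p=s['position']; T=R.from_rotvec(s['orientation']).as_matrix()
    ty=np.arctan2(T[1,1],T[0,1])
    t=np.array([p[i] if v is None else v for i,v in enumerate((x,y,z))])
    sh=T.T@(t-p)*100
    out=f"t={s['clock']:.2f} pos={np.round(p,4)} toolz={np.round(T[:,2],3)} yawY={ty:.3f} xdir={np.round(T[:,0],2)} shift(cm)={np.round(sh,2)} F={np.round(s['force'],1)} grip={s['gripper_width']*9.4:.2f} j={np.round(s['joint_pos'],2)}"
    if yaw is not None:
        # desired tool: z down, y along yaw (closest mod pi)
        best=None
        for k in (0,np.pi,-np.pi):
            a=yaw+k; Y=np.array([np.cos(a),np.sin(a),0]); Z=np.array([0,0,-1.]); X=np.cross(Y,Z)
            rv=R.from_matrix(T.T@np.c_[X,Y,Z]).as_rotvec()
            if best is None or np.linalg.norm(rv)<np.linalg.norm(best): best=rv
        out+=f" turn={np.round(best,3)}"
    print(out)
E
python3 - <<'E'
from h import *
for n in ['scene','top','wrist']:
    d=load(n+'0'); E=d['extrinsics']; print(n,-E[:3,:3].T@E[:3,3])
go(.615,.296,.15,-.187)
E
```

```text
scene [ 1.17074321 -0.55489978  1.09684389]
top [0.42492931 0.15364125 1.36086187]
wrist [0.07825703 0.57361435 0.38307537]
t=0.15 pos=[0.1441 0.556  0.2046] toolz=[-0.001 -0.002 -1.   ] yawY=1.317 xdir=[-0.97  0.25  0.  ] shift(cm)=[-52.11 -13.33   5.46] F=[ 0.4 -1.1 -0.3] grip=9.38 j=[ 1.17  0.21  1.54  0.    1.39 -0.15] turn=[-2.000e-03  1.000e-03  1.504e+00]
```

```bash
python3 -m handwheel '[-6,-1.5,0,0,0,0,7, -6,-1.5,0,0,0,0,7, -6,-1.5,0,0,0,0,7, -6,-1.5,0,0,0,0,7, -6,-1.5,0,0,0,0,7, -6,-1.5,0,0,0,0,7, -6,-1.5,0,0,0,0,7, -6,-1.5,0,0,0,0,7, 0,0,0,0,0,0.18,7, 0,0,0,0,0,0.18,7, 0,0,0,0,0,0.18,7, 0,0,0,0,0,0.18,7]'
python3 - <<'E'
from h import *
go(.615,.296,.12,-.187)
E
```

```text
clock: 1.65
position: [0.5862, 0.3133, 0.1972]
orientation: [-1.492, -2.758, 0.012]
force: [0.2, 0.5, -0.6]
gripper_width: 0.746
t=1.65 pos=[0.5862 0.3133 0.1972] toolz=[-0.008 -0.004 -1.   ] yawY=0.579 xdir=[-0.55  0.84  0.  ] shift(cm)=[-3.03  1.54  7.71] F=[ 0.2  0.5 -0.6] grip=7.01 j=[ 0.36  0.41  1.3  -0.    1.44 -0.22] turn=[-0.009  0.002  0.766]
```

```bash
python3 -m handwheel '[-3,1.5,2,0,0,0,7, 0,0,0,0,0,0.18,7, 0,0,0,0,0,0.18,7, 0,0,0,0,0,0.18,7, 0,0,0,0,0,0.18,7, 0,0,0,0,0,0.06,7,0,0,0,0,0,0,7]'
python3 - <<'E'
from h import *
go(.615,.296,.12,-.187); d=snap('wrist','w1')
for p in [(.615,.296,.003),(.615,.296,.057)]: print(w2pix(d,p))
E
```

```text
clock: 2.52
position: [0.6136, 0.2947, 0.1714]
orientation: [-2.456, -1.951, 0.027]
force: [0.6, -0.2, 0.1]
gripper_width: 0.746
t=2.52 pos=[0.6136 0.2947 0.1714] toolz=[-0.017 -0.007 -1.   ] yawY=-0.228 xdir=[ 0.23  0.97 -0.01] shift(cm)=[0.21 0.18 5.13] F=[ 0.6 -0.2  0.1] grip=7.01 j=[ 0.32  0.47  1.27 -0.    1.42  0.55] turn=[-0.015  0.01  -0.041]
[323.99813316 212.30234853]
[323.70762029 225.4696522 ]
```

View pics/w1.png

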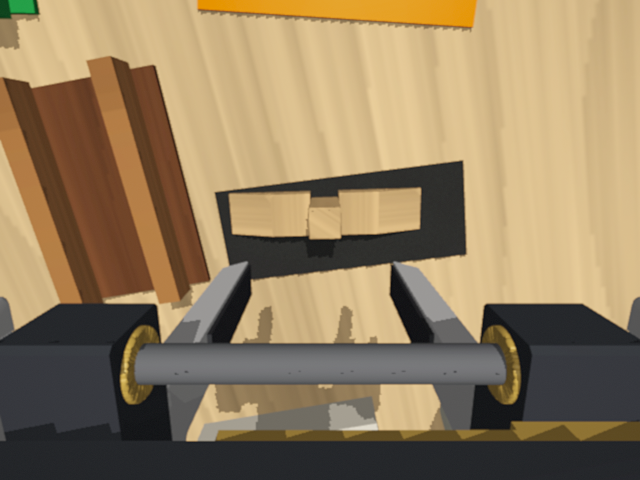

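Run:
```python
from h import *
d=load('w1')
a=[pix2w(d,*p,z)[:2] for p,z in [((231,193),.006),((232,234),.006),((420,188),.006),((420,229),.006)]]
print(np.round(a,4), np.mean(a,0)); v=a[2]+a[3]-a[0]-a[1]; print(np.arctan2(v[1],v[0]),np.linalg.norm(v)/2)
b=[pix2w(d,*p,.057)[:2] for p in [(309,208),(340,208),(310,239),(341,239)]]; print(np.round(b,4),np.mean(b,0))
```

```text
[[0.5357 0.3334]
 [0.5256 0.2958]
 [0.7055 0.2989]
 [0.6992 0.2609]] [0.61649761 0.29724478]
-0.19945964441006328 0.17513345621901188
[[0.6069 0.3124]
 [0.6307 0.3069]
 [0.6017 0.2876]
 [0.6261 0.282 ]] [0.61633446 0.29721327]
```

```bash
python3 -m handwheel '[0.2,0.35,5,-0.015,0.01,-0.03,6, 0,0,0,0,0,0,6, 0,0,0,0,0,0,6]'
python3 - <<'E'
from h import *
go(.6165,.297,.026,-.195)
E
```

```text
clock: 2.95
position: [0.6182, 0.2962, 0.123]
orientation: [2.426, 1.993, 0.006]
force: [0.3, -0.3, 0.5]
gripper_width: 0.638
t=2.95 pos=[0.6182 0.2962 0.123 ] toolz=[ 0.004  0.001 -1.   ] yawY=-0.195 xdir=[0.19 0.98 0.  ] shift(cm)=[ 0.03 -0.22  9.7 ] F=[ 0.3 -0.3  0.5] grip=5.99 j=[ 0.32  0.5   1.32 -0.    1.31  0.52] turn=[ 0.004 -0.002 -0.   ]
```

```bash
python3 -m handwheel '[0,-0.2,4,0,0,0,6, 0,0,4,0,0,0,6, 0,0,1.2,0,0,0,6, 0,0,0,0,0,0,6]'
python3 - <<'E'
from h import *
go(.6165,.297,.025,-.195)
E
```

```text
clock: 3.45
position: [0.6242, 0.2994, 0.0396]
orientation: [2.421, 1.99, 0.03]
force: [0.1, -0.1, 0.2]
gripper_width: 0.633
t=3.45 pos=[0.6242 0.2994 0.0396] toolz=[ 0.019  0.006 -1.   ] yawY=-0.195 xdir=[0.19 0.98 0.01] shift(cm)=[-0.4  -0.73  1.45] F=[ 0.1 -0.1  0.2] grip=5.95 j=[ 0.32  0.59  1.37 -0.    1.16  0.52] turn=[ 0.018 -0.01  -0.   ]
```

```bash
python3 -m handwheel '[-0.4,-0.7,0,0.018,-0.01,0,6, 0,0,0.7,0,0,0,6, 0,0,0.7,0,0,0,6, 0,0,0,0,0,0,6]'
python3 - <<'E'
from h import *
go(.6165,.297,.025,-.195)
E
```

```text
clock: 3.95
position: [0.6197, 0.298, 0.0305]
orientation: [2.425, 1.993, 0.01]
force: [-0.2, 0.7, 0.2]
gripper_width: 0.64
t=3.95 pos=[0.6197 0.298  0.0305] toolz=[ 0.007  0.002 -1.   ] yawY=-0.195 xdir=[0.19 0.98 0.  ] shift(cm)=[-0.16 -0.3   0.55] F=[-0.2  0.7  0.2] grip=6.02 j=[0.32 0.6  1.37 0.   1.16 0.52] turn=[ 0.006 -0.004 -0.   ]
```

```bash
python3 -m handwheel '[-0.16,-0.3,0.5,0.006,-0.004,0,6, -0.05,-0.05,0.1,0,0,0,6, 0,0,0,0,0,0,2, 0,0,0,0,0,0,2, 0,0,0,0,0,0,2, 0,0,0,0,0,0,2, 0,0,0,0,0,0,2]'
python3 - <<'E'
from h import *
go(.6165,.297,.025,-.195); snap('wrist','w2')
E
```

```text
clock: 4.82
position: [0.6157, 0.2965, 0.0241]
orientation: [2.427, 1.994, -0.001]
force: [-0.2, 0.1, -0.5]
gripper_width: 0.275
t=4.83 pos=[0.6157 0.2965 0.0241] toolz=[-0.    -0.001 -1.   ] yawY=-0.195 xdir=[ 0.19  0.98 -0.  ] shift(cm)=[ 0.07  0.07 -0.09] F=[-0.2  0.1 -0.5] grip=2.58 j=[ 0.32  0.61  1.38 -0.    1.15  0.52] turn=[-0.     0.001 -0.   ]
```

View pics/w2.png

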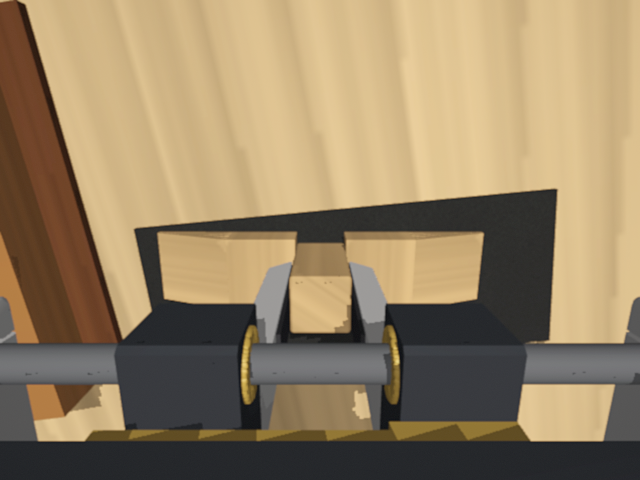

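```bash
python3 -m handwheel '[0,0,-5,0,0,0,0, 0,0,-5,0,0,0,0, 0,0,0,0,0,0.18,0, 0,0,0,0,0,0.18,0, 0,0,0,0,0,0.18,0, 0,0,0,0,0,0.18,0, 0,0,0,0,0,0.18,0, 0,0,0,0,0,0.18,0, 0,0,0,0,0,0.18,0, 0,0,0,0,0,0.14,0, 0,0,0,0,0,0,0]'
python3 - <<'E'
from h import *
go(.527,.19,.13,-1.596)
E
```

```text
clock: 6.25
position: [0.6127, 0.2957, 0.1233]
orientation: [3.137, -0.109, -0.012]
force: [-0.3, 0.1, -0.7]
gripper_width: 0.272
t=6.25 pos=[0.6127 0.2957 0.1233] toolz=[-0.008 -0.003 -1.   ] yawY=-1.640 xdir=[ 1.   -0.07 -0.01] shift(cm)=[-7.82 11.14 -0.58] F=[-0.3  0.1 -0.7] grip=2.55 j=[ 0.32  0.5   1.33 -0.    1.32  1.96] turn=[ 0.003  0.008 -0.044]
```

```bash
python3 -m handwheel '[-4,5,0,0,0,-0.02,0, -4,5,0,0,0,-0.02,0, 0,1,0,0,0,0,0, 0,0,0,0,0,0,0]'
python3 - <<'E'
from h import *
go(.5266,.175,.085,-1.596); d=snap('wrist','w3')
E
```

```text
clock: 6.75
position: [0.524, 0.1892, 0.1202]
orientation: [3.137, -0.028, -0.021]
force: [-0.1, -0.4, -0.8]
gripper_width: 0.272
t=6.75 pos=[0.524  0.1892 0.1202] toolz=[-0.013 -0.004 -1.   ] yawY=-1.589 xdir=[ 1.   -0.02 -0.01] shift(cm)=[0.34 1.4  3.53] F=[-0.1 -0.4 -0.8] grip=2.56 j=[ 0.19  0.26  1.66 -0.    1.23  1.78] turn=[0.004 0.013 0.007]
```

View pics/w3.png

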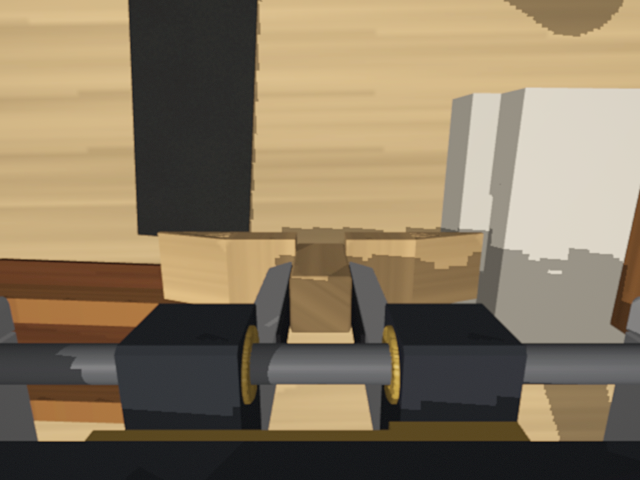

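Run:
```python
from h import *
crop('w3',430,70,640,340,2.2,'c3')
```

```text
(no output)
```

View pics/c3.png

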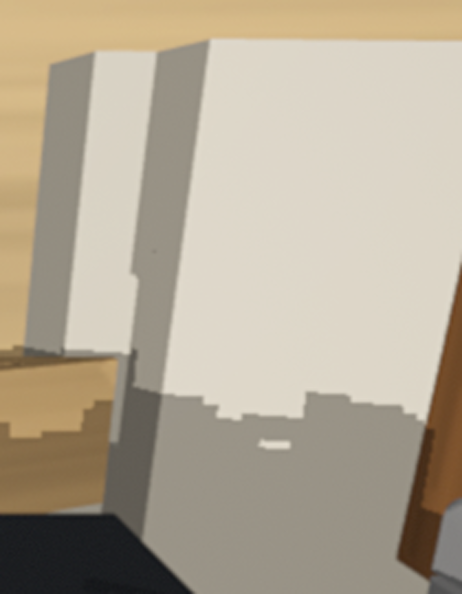

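Run:
```python
from h import *
np.set_printoptions(precision=4,suppress=True)
d=load('w3')
def q(x,y,z): return pix2w(d,430+x/2.2-.3,70+y/2.2-.3,z)[:2]
for n,a,b,z in [('ledge',(95,50),(64,350),.04),('copebot',(157,52),(131,272),.04),('copetop',(210,40),(143,530),.07)]:
    A,B=q(*a,z),q(*b,z); v=A-B; print(n,A,B,np.arctan2(v[1],v[0]))
c=np.array([.522,-.0165]); yaw=-.025
M=np.array([[np.cos(yaw),-np.sin(yaw)],[np.sin(yaw),np.cos(yaw)]])
for p in [(94,108),(94,90),(28,90)]: print(p,c+M@np.array(p)/1000)
```

```text
ledge [0.6197 0.0884] [0.5287 0.0909] -0.02780652471076022
copebot [0.6188 0.07  ] [0.5536 0.0716] -0.02485363641643881
copetop [0.6186 0.0703] [0.4799 0.0744] -0.02910329077421652
(94, 108) [0.6187 0.0891]
(94, 90) [0.6182 0.0711]
(28, 90) [0.5522 0.0728]
```

```bash
cat >> h.py <<'E'
MC=np.array([.5225,-.0173]); MY=-.027
def mf(p): 
    c,s=np.cos(MY),np.sin(MY); d=np.array(p[:2])-MC; return np.array([c*d[0]+s*d[1],-s*d[0]+c*d[1]])
def mw(q):
    c,s=np.cos(MY),np.sin(MY); return MC+np.array([c*q[0]-s*q[1],s*q[0]+c*q[1]])
OFF=.0211
def w(side,s=None,base=None,lat=0):
    p=monitor.get_state()['position']; q=mf(p); sg=1 if side=='L' else -1
    print(f"{side} depth={178-sg*q[1]*1000:.1f} lat={q[0]*1000:.1f} base={1000*(p[2]-OFF):.1f}")
    t=mw([lat/1000, q[1] if s is None else sg*(178-s)/1000]); go(t[0],t[1],None if base is None else base/1000+OFF,np.pi/2+MY)
E
python3 - <<'E'
from h import *
w('L',-12,50)
E
```

```text
L depth=-28.8 lat=-4.5 base=98.8
t=6.80 pos=[0.5236 0.1896 0.1199] toolz=[-0.015 -0.004 -1.   ] yawY=-1.588 xdir=[ 1.   -0.02 -0.01] shift(cm)=[0.5  1.67 4.88] F=[-0.3 -0.5 -1.3] grip=2.60 j=[ 0.19  0.26  1.66 -0.    1.23  1.78] turn=[0.004 0.014 0.009]
```

```bash
python3 -m handwheel '[0.5,1.6,1.6,0.004,0.014,0.01,0, 0,0,1.6,0,0,0,0, 0,0,1,0,0,0,0, 0,0,0,0,0,0,0, 0,0,0,0,0,0,0]'
python3 - <<'E'
from h import *
w('L',-8,45)
E
```

```text
clock: 7.42
position: [0.5335, 0.1781, 0.0782]
orientation: [-3.139, 0.035, -0.009]
force: [0.2, 0.1, -0.5]
gripper_width: 0.272
L depth=-17.6 lat=5.7 base=57.1
t=7.42 pos=[0.5335 0.1781 0.0782] toolz=[ 0.006  0.003 -1.   ] yawY=-1.593 xdir=[ 1.   -0.02  0.01] shift(cm)=[-0.59  0.96  1.21] F=[ 0.2  0.1 -0.5] grip=2.56 j=[0.17 0.31 1.69 0.   1.13 1.76] turn=[-0.003 -0.006  0.005]
```

```bash
python3 -m handwheel '[-0.6,0.9,0.6,-0.003,-0.006,0.005,0, 0,0,0.5,0,0,0,0, 0,0,0,0,0,0,0]'
python3 - <<'E'
from h import *
w('L',-6,42);
E
```

```text
clock: 7.8
position: [0.5274, 0.1689, 0.0673]
orientation: [3.141, -0.042, 0.001]
force: [0.1, -0.5, -1.7]
gripper_width: 0.276
L depth=-8.3 lat=-0.2 base=46.2
t=7.80 pos=[0.5274 0.1689 0.0673] toolz=[ 0.001 -0.    -1.   ] yawY=-1.598 xdir=[ 1.   -0.03  0.  ] shift(cm)=[0.02 0.23 0.42] F=[ 0.1 -0.5 -1.7] grip=2.60 j=[ 0.15  0.31  1.72 -0.    1.11  1.75] turn=[ 0.    -0.001  0.   ]
```

```bash
python3 -m handwheel '[0,0,0.4,0,0,0,0, 0,0,0.1,0,0,0,0, 0,0,0,0,0,0,0]'
python3 - <<'E'
from h import *
w('L',-3,40); crop
snap('wrist','w4')
E
python3 -m handwheel '[0,0,0.15,0,0,0,0,0,0,0,0,0,0,0]'
python3 -m handwheel '[0,0,0.1,0,0,0,0,0,0,0,0,0,0,0]'
```

```text
clock: 8.18
position: [0.5277, 0.169, 0.0623]
orientation: [-3.141, 0.043, -0.002]
force: [0.0, -0.0, -0.8]
gripper_width: 0.274
L depth=-8.3 lat=0.1 base=41.2
t=8.18 pos=[0.5277 0.169  0.0623] toolz=[ 0.001  0.    -1.   ] yawY=-1.598 xdir=[ 1.   -0.03  0.  ] shift(cm)=[-0.01  0.53  0.12] F=[ 0.  -0.  -0.8] grip=2.58 j=[ 0.15  0.32  1.72 -0.    1.1   1.75] turn=[-0.    -0.001 -0.   ]
clock: 8.48
position: [0.5281, 0.1691, 0.0611]
orientation: [-3.141, 0.043, -0.003]
force: [-0.3, 0.5, -1.3]
gripper_width: 0.273
clock: 8.72
position: [0.5282, 0.1691, 0.061]
orientation: [3.141, -0.042, 0.004]
force: [-0.3, -0.0, -0.9]
gripper_width: 0.276
```

View pics/w4.png

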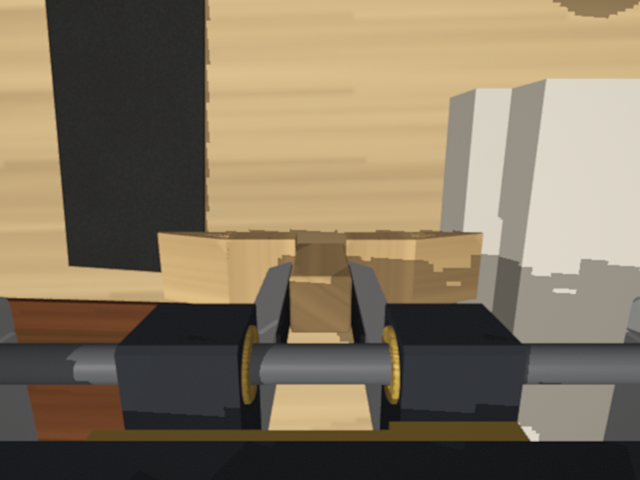

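```bash
python3 -m handwheel '[0,0.6,0,0,0,0,0,0,0.6,0,0,0,0,0,0,0.4,0,0,0,0,0,0,0,0,0,0,0,0]'
python3 - <<'E'
from h import *
w('L',8,40)
E
```

```text
clock: 9.22
position: [0.5285, 0.1522, 0.0611]
orientation: [-3.141, 0.043, -0.006]
force: [1.6, 0.1, -0.1]
gripper_width: 0.274
L depth=8.4 lat=1.4 base=40.0
t=9.22 pos=[0.5285 0.1522 0.0611] toolz=[ 0.004  0.001 -1.   ] yawY=-1.598 xdir=[ 1.   -0.03  0.  ] shift(cm)=[-0.14 -0.04  0.  ] F=[ 1.6  0.1 -0.1] grip=2.58 j=[0.12 0.31 1.73 0.   1.09 1.72] turn=[-0.001 -0.004 -0.   ]
```

```bash
python3 -m handwheel '[-0.1,0.4,0,0,0,0,0,0,0.4,0,0,0,0,0,0,0.3,0,0,0,0,0,0,0,0,0,0,0,0]'
python3 - <<'E'
from h import *
w('L',18,40)
E
```

```text
clock: 9.72
position: [0.5282, 0.1504, 0.0626]
orientation: [-3.122, 0.046, -0.012]
force: [0.7, -1.5, -0.9]
gripper_width: 0.27
L depth=10.2 lat=1.2 base=41.5
t=9.72 pos=[0.5282 0.1504 0.0626] toolz=[ 0.008  0.019 -1.   ] yawY=-1.600 xdir=[ 1.   -0.03  0.01] shift(cm)=[-0.12  0.78  0.14] F=[ 0.7 -1.5 -0.9] grip=2.53 j=[0.11 0.31 1.74 0.02 1.09 1.7 ] turn=[-0.02  -0.007 -0.003]
```

```bash
python3 -m handwheel '[-0.1,0.3,0.15,-0.02,-0.007,-0.003,0, 0,0.8,0.05,0,0,0,0]'
python3 - <<'E'
from h import *
w('L',18,40)
E
```

```text
clock: 9.98
position: [0.5287, 0.1494, 0.0626]
orientation: [-3.122, 0.048, -0.008]
force: [-2.1, 26.6, 8.6]
gripper_width: 0.275
L depth=11.2 lat=1.7 base=41.5
t=9.97 pos=[0.5287 0.1494 0.0626] toolz=[ 0.005  0.019 -1.   ] yawY=-1.602 xdir=[ 1.   -0.03  0.  ] shift(cm)=[-0.17  0.68  0.14] F=[-2.1 26.6  8.6] grip=2.58 j=[0.11 0.31 1.74 0.02 1.09 1.7 ] turn=[-0.019 -0.005 -0.004]
```

```bash
python3 -m handwheel '[-0.1,0.9,0.3,-0.04,-0.005,-0.003,0, -0.05,0.9,0.2,-0.03,0,0,0, 0,0.9,0.2,-0.03,0,0,0]'
python3 - <<'E'
from h import *
w('L',18,40)
E
```

```text
clock: 10.35
position: [0.5295, 0.1451, 0.059]
orientation: [3.103, -0.058, 0.012]
force: [-0.7, 19.6, 1.5]
gripper_width: 0.273
L depth=15.5 lat=2.6 base=37.9
t=10.35 pos=[0.5295 0.1451 0.059 ] toolz=[ 0.007 -0.038 -0.999] yawY=-1.608 xdir=[ 1.   -0.04  0.01] shift(cm)=[-0.26  0.26 -0.21] F=[-0.7 19.6  1.5] grip=2.57 j=[ 0.13  0.32  1.73 -0.04  1.09  1.76] turn=[ 0.038 -0.008 -0.01 ]
```

```bash
python3 -m handwheel '[-0.2,0.6,-0.1,0.025,-0.006,-0.008,0, 0,0.6,0,0,0,0,0]'
python3 - <<'E'
from h import *
w('L',18,40); snap('scene','s1'); snap('top','t1'); snap('wrist','w5')
E
```

```text
clock: 10.6
position: [0.5285, 0.1428, 0.0614]
orientation: [-3.137, 0.047, -0.01]
force: [-0.0, 17.9, 2.6]
gripper_width: 0.27
L depth=17.8 lat=1.7 base=40.3
t=10.60 pos=[0.5285 0.1428 0.0614] toolz=[ 0.006  0.004 -1.   ] yawY=-1.600 xdir=[ 1.   -0.03  0.01] shift(cm)=[-0.17  0.02  0.03] F=[-0.  17.9  2.6] grip=2.54 j=[0.1  0.31 1.74 0.   1.09 1.7 ] turn=[-0.004 -0.006 -0.003]
```

View pics/w5.png

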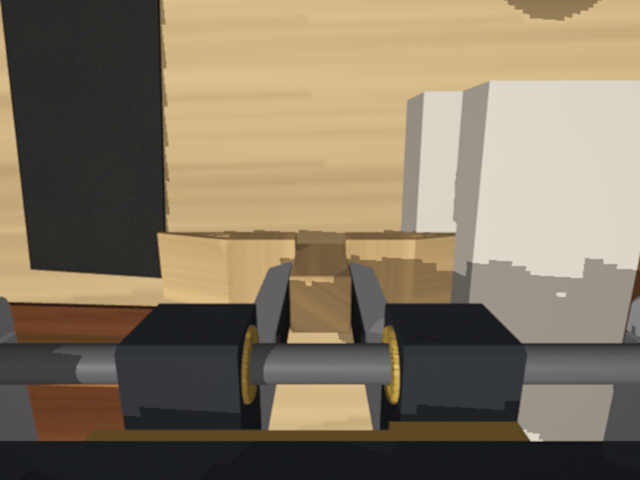

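View pics/s1.png

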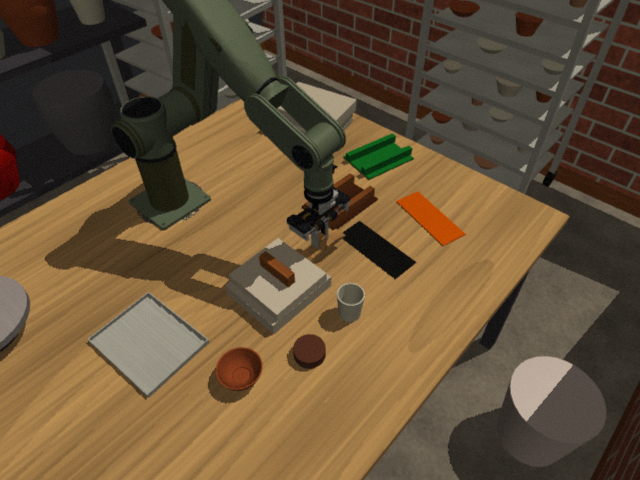

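Run:
```python
from h import *
a=cv2.imread('pics/scene0.png')[235:335,220:340]; b=cv2.imread('pics/s1.png')[235:335,220:340]
cv2.imwrite('pics/c4.png',np.hstack([cv2.resize(x,None,fx=3.3,fy=4,interpolation=cv2.INTER_CUBIC) for x in (a,b)]))
d=load('scene0')
for q in [(94,90),(94,-90),(-94,90),(-94,-90)]:
    for z in (.04,.07): print(q,z,w2pix(d,[*mw(np.array(q)/1e3),z]).round(1), (w2pix(d,[*mw(np.array(q)/1e3),z+.01])-w2pix(d,[*mw(np.array(q)/1e3),z])).round(2))
```

```text
(94, 90) 0.04 [326.3 279.3] [ 0.01 -2.31]
(94, 90) 0.07 [326.3 272.3] [ 0.01 -2.39]
(94, -90) 0.04 [277.6 320.3] [-0.28 -2.24]
(94, -90) 0.07 [276.7 313.5] [-0.29 -2.32]
(-94, 90) 0.04 [278.6 244.1] [-0.24 -2.35]
(-94, 90) 0.07 [277.9 237. ] [-0.25 -2.42]
(-94, -90) 0.04 [230.  280.1] [-0.52 -2.31]
(-94, -90) 0.07 [228.4 273. ] [-0.54 -2.39]
```

View pics/c4.png

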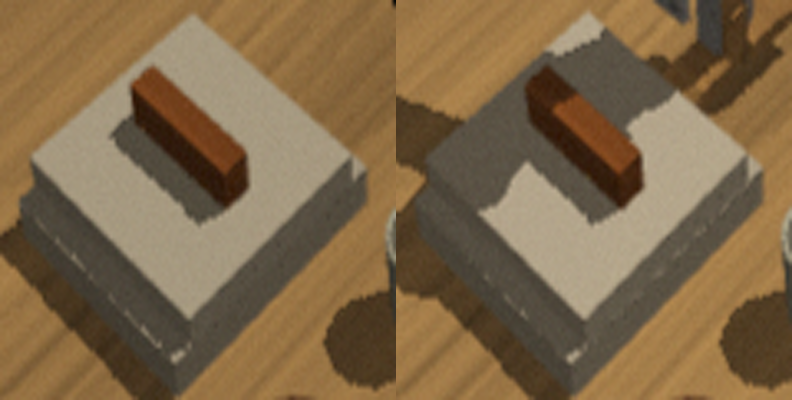

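```bash
cat >> h.py <<'E'
def heights(fn,ref='scene0',verbose=True):
    """left/right opening (mm) from top +x edge of cope in scene pictures, relative to ref"""
    d=load(ref)
    def prof(f):
        g=cv2.cvtColor(load(f)['image'],cv2.COLOR_RGB2GRAY).astype(float); g=cv2.GaussianBlur(g,(0,0),.7); return g
    ga,gb=prof(ref),prof(fn)
    A=mw([.094,.090]);B=mw([.094,-.090]); a=w2pix(d,[*A,.07]); b=w2pix(d,[*B,.07])
    out=[]
    for c in range(int(b[0])+4,int(a[0])-4):
        t=(c-b[0])/(a[0]-b[0]); v=b[1]+t*(a[1]-b[1])
        def edge(g,v0):
            vs=np.arange(v0-7,v0+7,.1); r=np.array([g[int(np.floor(x)),c]*(1-x%1)+g[int(np.floor(x))+1,c]*(x%1) for x in vs])
            dr=-np.gradient(r); dr[dr<0]=0; i=np.argmax(dr); j0,j1=max(0,i-15),min(len(vs),i+16)
            return (vs[j0:j1]*dr[j0:j1]).sum()/dr[j0:j1].sum(), r.max()-r.min()
        e0,c0=edge(ga,v+1); e1,c1=edge(gb,v)
        if c0>40 and c1>40: out.append((t,e0-e1))
    o=np.array(out)
    if len(o)<8: print('few',len(o)); return
    # robust line
    m=np.ones(len(o),bool)
    for _ in range(4):
        p=np.polyfit(o[m,0],o[m,1],1); r=o[:,1]-np.polyval(p,o[:,0]); m=abs(r)<max(.25,2*np.std(r[m]))
    L=np.polyval(p,1)/.236; Rr=np.polyval(p,0)/.229
    print(f"{fn}: left {L:.2f} right {Rr:.2f} mm  n={m.sum()}/{len(o)} resid {np.std(r[m]):.2f}px")
E
python3 - <<'E'
from h import *
heights('s1')
E
```

```text
s1: left 2.56 right 0.24 mm  n=41/42 resid 0.32px
```

```bash
python3 -m handwheel '[-0.1,0.6,0.05,-0.004,-0.004,0,0, -0.05,0.6,0.05,0,0,0,0, 0,0.5,0,0,0,0,0]'
python3 - <<'E'
from h import *
w('L',20,40); snap('scene','s2'); heights('s2')
E
```

```text
clock: 11.12
position: [0.5287, 0.1423, 0.0636]
orientation: [-3.111, 0.051, -0.013]
force: [-0.1, 12.6, 1.4]
gripper_width: 0.276
L depth=18.3 lat=1.9 base=42.5
t=11.12 pos=[0.5287 0.1423 0.0636] toolz=[ 0.009  0.03  -1.   ] yawY=-1.604 xdir=[ 1.   -0.03  0.01] shift(cm)=[-0.19  0.18  0.24] F=[-0.1 12.6  1.4] grip=2.59 j=[0.09 0.3  1.75 0.03 1.08 1.67] turn=[-0.03  -0.008 -0.006]
s2: left 2.97 right 0.31 mm  n=42/42 resid 0.33px
```

```bash
python3 -m handwheel '[-0.1,0.6,0.2,-0.03,-0.006,-0.003,0, -0.05,0.7,0.1,-0.015,0,0,0, 0,0.7,0.05,-0.01,0,0,0]'
python3 - <<'E'
from h import *
w('L',20,40); snap('scene','s3'); heights('s3')
E
```

```text
clock: 11.55
position: [0.5288, 0.1412, 0.062]
orientation: [-3.13, 0.057, -0.013]
force: [-0.5, 20.4, 1.7]
gripper_width: 0.277
L depth=19.3 lat=2.1 base=40.9
t=11.55 pos=[0.5288 0.1412 0.062 ] toolz=[ 0.009  0.011 -1.   ] yawY=-1.607 xdir=[ 1.   -0.04  0.01] shift(cm)=[-0.21  0.07  0.09] F=[-0.5 20.4  1.7] grip=2.60 j=[0.1  0.3  1.74 0.01 1.08 1.7 ] turn=[-0.011 -0.008 -0.01 ]
s3: left 3.56 right -0.13 mm  n=40/42 resid 0.33px
```

```bash
python3 -m handwheel '[-0.1,0.9,0.15,-0.025,-0.006,-0.006,0, -0.05,0.8,0.1,-0.015,0,0,0]'
python3 - <<'E'
from h import *
w('L',21,40); snap('scene','s4'); heights('s4')
E
```

```text
clock: 11.85
position: [0.5285, 0.1378, 0.0609]
orientation: [3.137, -0.055, 0.011]
force: [-0.0, 17.6, 1.8]
gripper_width: 0.276
L depth=22.8 lat=1.8 base=39.8
t=11.85 pos=[0.5285 0.1378 0.0609] toolz=[ 0.007 -0.004 -1.   ] yawY=-1.606 xdir=[ 1.   -0.04  0.01] shift(cm)=[-0.18 -0.18 -0.02] F=[-0.  17.6  1.8] grip=2.60 j=[ 0.1   0.31  1.74 -0.01  1.09  1.71] turn=[ 0.004 -0.007 -0.008]
s4: left 4.35 right 0.19 mm  n=42/42 resid 0.35px
```

```bash
python3 -m handwheel '[0,-1.5,0,0,0,0,0, 0,-2,0,0,0,0,0, 0,-2,0,0,0,0,0,0,0,0,0,0,0,0]'
python3 - <<'E'
from h import *
w('L',-20,150); snap('scene','s5'); heights('s5')
E
```

```text
clock: 12.4
position: [0.5295, 0.194, 0.0595]
orientation: [3.132, -0.053, 0.008]
force: [1.0, -0.1, -0.2]
gripper_width: 0.277
L depth=-33.4 lat=1.3 base=38.4
t=12.40 pos=[0.5295 0.194  0.0595] toolz=[ 0.005 -0.009 -1.   ] yawY=-1.604 xdir=[ 1.   -0.03  0.01] shift(cm)=[ -0.07   1.44 -11.15] F=[ 1.  -0.1 -0.2] grip=2.60 j=[ 0.2   0.34  1.7  -0.01  1.1   1.81] turn=[ 0.009 -0.005 -0.007]
s5: left 4.19 right 0.60 mm  n=42/42 resid 0.34px
```

```bash
python3 -m handwheel '[0,0,-5,0.009,-0.005,-0.007,0, 0,0,-5,0,0,0,0, 0,0,-2,0,0,0,0, 0,6,0,0,0,0,0, 0,6,0,0,0,0,0, 0,6,0,0,0,0,0, 0,6,0,0,0,0,0, 0,6,0,0,0,0,0, 0,6,0,0,0,0,0, 0,5,0,0,0,0,0, 0,0,0,0,0,0,0]'
python3 - <<'E'
from h import *
w('R',-14,100)
E
```

```text
clock: 13.82
position: [0.5125, -0.2369, 0.183]
orientation: [3.131, -0.051, -0.01]
force: [-0.7, 0.4, -1.2]
gripper_width: 0.271
R depth=-41.8 lat=-4.1 base=161.9
t=13.82 pos=[ 0.5125 -0.2369  0.183 ] toolz=[-0.006 -0.01  -1.   ] yawY=-1.604 xdir=[ 1.   -0.03 -0.01] shift(cm)=[ 0.43 -2.84  6.16] F=[-0.7  0.4 -1.2] grip=2.55 j=[-0.58  0.2   1.59 -0.01  1.35  1.03] turn=[ 0.01   0.006 -0.006]
```

```bash
python3 -m handwheel '[0.4,-1.8,2.5,0.01,0.006,-0.006,0, 0,0,2.5,0,0,0,0, 0,0,2.5,0,0,0,0, 0,0,1.5,0,0,0,0, 0,0,1.5,0,0,0,0, 0,0,0,0,0,0,0]'
python3 - <<'E'
from h import *
w('R',-8,45); snap('wrist','w6')
E
```

```text
clock: 14.58
position: [0.5148, -0.2169, 0.0742]
orientation: [-3.14, 0.044, 0.004]
force: [-0.6, -0.3, -1.7]
gripper_width: 0.273
R depth=-21.8 lat=-2.3 base=53.1
t=14.57 pos=[ 0.5148 -0.2169  0.0742] toolz=[-0.002  0.001 -1.   ] yawY=-1.599 xdir=[ 1.   -0.03 -0.  ] shift(cm)=[ 0.23 -1.38  0.81] F=[-0.6 -0.3 -1.7] grip=2.56 j=[-0.55  0.32  1.7  -0.    1.13  1.05] turn=[-0.001  0.002 -0.001]
```

View pics/w6.png

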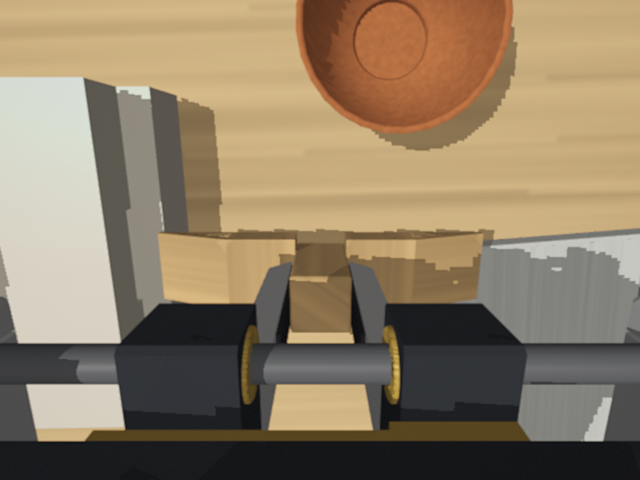

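```bash
python3 - <<'E'
from h import *
d=load('w6')
print(pix2w(d,150.5,88,.04),mw([.094,-.108]), pix2w(d,164,230,.04)); print(pix2w(d,84,78,.07),mw([.094,-.09]))
E
python3 -m handwheel '[0.2,-1.2,0.8,0,0.002,-0.001,0, 0,0,0.2,0,0,0,0, 0,0,0,0,0,0,0]'
python3 - <<'E'
from h import *
w('R',-5,41)
E
```

```text
[ 0.61284909 -0.12907013  0.04      ] [ 0.61355009 -0.12779833] [ 0.53514026 -0.12630322  0.04      ]
[ 0.61382648 -0.11206354  0.07      ] [ 0.61403603 -0.10980489]
clock: 15.0
position: [0.5199, -0.2053, 0.0667]
orientation: [3.139, -0.042, 0.008]
force: [-0.1, -0.7, -0.7]
gripper_width: 0.271
R depth=-10.0 lat=2.5 base=45.6
t=15.00 pos=[ 0.5199 -0.2053  0.0667] toolz=[ 0.005 -0.002 -1.   ] yawY=-1.598 xdir=[ 1.   -0.03  0.01] shift(cm)=[-0.25 -0.51  0.46] F=[-0.1 -0.7 -0.7] grip=2.55 j=[-0.53  0.32  1.71  0.    1.11  1.07] turn=[ 0.002 -0.005  0.   ]
```

```bash
python3 -m handwheel '[-0.2,-0.2,0.45,0.002,-0.005,0,0, 0,0,0.15,0,0,0,0, 0,0,0.15,0,0,0,0, 0,0,0,0,0,0,0]'
python3 - <<'E'
from h import *
w('R',-5,41)
E
python3 -m handwheel '[-0.1,0,0.1,0,0,0,0, 0,0,0,0,0,0,0]'
python3 - <<'E'
from h import *
w('R',5,40)
E
```

```text
clock: 15.5
position: [0.5188, -0.2038, 0.0611]
orientation: [3.141, -0.042, 0.003]
force: [-0.2, 0.2, 0.2]
gripper_width: 0.277
R depth=-8.6 lat=1.3 base=40.0
t=15.50 pos=[ 0.5188 -0.2038  0.0611] toolz=[ 0.002 -0.    -1.   ] yawY=-1.598 xdir=[ 1.   -0.03  0.  ] shift(cm)=[-0.13 -0.36 -0.1 ] F=[-0.2  0.2  0.2] grip=2.60 j=[-0.53  0.33  1.71  0.    1.1   1.07] turn=[ 0.    -0.002 -0.   ]
clock: 15.75
position: [0.5188, -0.204, 0.061]
orientation: [3.141, -0.044, 0.006]
force: [0.0, 0.3, 0.9]
gripper_width: 0.268
R depth=-8.8 lat=1.3 base=39.9
t=15.75 pos=[ 0.5188 -0.204   0.061 ] toolz=[ 0.004 -0.    -1.   ] yawY=-1.599 xdir=[ 1.   -0.03  0.  ] shift(cm)=[-0.13 -1.38 -0.01] F=[0.  0.3 0.9] grip=2.52 j=[-0.53  0.33  1.71  0.    1.1   1.07] turn=[ 0.    -0.004 -0.001]
```

```bash
python3 -m handwheel '[-0.1,-0.6,0,0,-0.004,0,0, 0,-0.6,0,0,0,0,0, 0,-0.5,0,0,0,0,0]'
python3 - <<'E'
from h import *
w('R',12,40)
E
python3 -m handwheel '[-0.1,-0.7,0.15,0.015,0,0,0, 0,-0.8,0.1,0.015,0,0,0, 0,-0.8,0.1,0.015,0,0,0]'
python3 - <<'E'
from h import *
w('R',18,40); snap('scene','s6'); heights('s6')
E
```

```text
clock: 16.12
position: [0.5186, -0.1876, 0.0612]
orientation: [3.138, -0.044, 0.002]
force: [-0.9, -0.9, 0.5]
gripper_width: 0.276
R depth=7.7 lat=0.7 base=40.1
t=16.12 pos=[ 0.5186 -0.1876  0.0612] toolz=[ 0.001 -0.003 -1.   ] yawY=-1.599 xdir=[ 1.   -0.03  0.  ] shift(cm)=[-0.07 -0.43  0.01] F=[-0.9 -0.9  0.5] grip=2.59 j=[-0.5   0.32  1.73 -0.    1.09  1.1 ] turn=[ 0.003 -0.001 -0.001]
clock: 16.5
position: [0.5206, -0.1833, 0.0611]
orientation: [-3.139, 0.029, -0.012]
force: [-2.5, -16.7, -1.9]
gripper_width: 0.274
R depth=12.0 lat=2.5 base=40.0
t=16.50 pos=[ 0.5206 -0.1833  0.0611] toolz=[ 0.008  0.002 -1.   ] yawY=-1.589 xdir=[ 1.   -0.02  0.01] shift(cm)=[-0.25 -0.6   0.  ] F=[ -2.5 -16.7  -1.9] grip=2.57 j=[-0.5   0.32  1.73  0.01  1.09  1.09] turn=[-0.002 -0.008  0.009]
s6: left 4.20 right 1.21 mm  n=41/42 resid 0.38px
```

```bash
python3 -m handwheel '[-0.2,-0.8,0.1,0.012,-0.008,0.008,0, -0.05,-0.8,0.1,0.015,0,0,0, 0,-0.8,0.1,0.015,0,0,0, 0,-0.8,0.1,0.015,0,0,0]'
python3 - <<'E'
from h import *
w('R',25,40); snap('scene','s7'); heights('s7')
E
```

```text
clock: 17.05
position: [0.5213, -0.1812, 0.0612]
orientation: [-3.141, 0.026, -0.013]
force: [-3.4, -19.1, -1.7]
gripper_width: 0.275
R depth=14.1 lat=3.2 base=40.1
t=17.05 pos=[ 0.5213 -0.1812  0.0612] toolz=[ 0.008  0.001 -1.   ] yawY=-1.587 xdir=[ 1.   -0.02  0.01] shift(cm)=[-0.31 -1.1   0.01] F=[ -3.4 -19.1  -1.7] grip=2.58 j=[-0.49  0.32  1.73  0.01  1.09  1.09] turn=[-0.001 -0.008  0.01 ]
s7: left 4.43 right 1.80 mm  n=41/42 resid 0.34px
```

```bash
python3 -m handwheel '[-0.3,-1.1,0.12,0.015,-0.008,0.01,0, -0.1,-1.1,0.1,0.018,0,0.003,0, -0.1,-1.1,0.1,0.018,0,0.003,0, -0.1,-1.1,0.1,0.018,0,0.003,0]'
python3 - <<'E'
from h import *
w('R',30,40); snap('scene','s8'); heights('s8')
E
```

```text
clock: 17.6
position: [0.5211, -0.1686, 0.0609]
orientation: [-3.132, 0.044, -0.023]
force: [-1.0, -17.2, -4.0]
gripper_width: 0.276
R depth=26.8 lat=2.6 base=39.8
t=17.60 pos=[ 0.5211 -0.1686  0.0609] toolz=[ 0.015  0.009 -1.   ] yawY=-1.599 xdir=[ 1.   -0.03  0.01] shift(cm)=[-0.26 -0.32 -0.02] F=[ -1.  -17.2  -4. ] grip=2.60 j=[-0.48  0.31  1.74  0.02  1.08  1.11] turn=[-0.009 -0.015 -0.001]
s8: left 3.99 right 6.02 mm  n=35/42 resid 0.17px
```

```bash
python3 -m handwheel '[-0.25,-0.9,0,0,-0.015,0,0, -0.1,-0.9,0.05,0.01,0,0,0]'
python3 - <<'E'
from h import *
w('R',32,40); snap('scene','s9'); heights('s9')
E
```

```text
clock: 17.9
position: [0.5206, -0.1626, 0.0616]
orientation: [3.137, -0.041, 0.011]
force: [-1.1, -16.0, -1.4]
gripper_width: 0.275
R depth=32.7 lat=2.0 base=40.5
t=17.90 pos=[ 0.5206 -0.1626  0.0616] toolz=[ 0.007 -0.005 -1.   ] yawY=-1.597 xdir=[ 1.   -0.03  0.01] shift(cm)=[-0.2   0.07  0.05] F=[ -1.1 -16.   -1.4] grip=2.59 j=[-0.46  0.3   1.75 -0.    1.08  1.14] turn=[ 0.005 -0.007  0.001]
s9: left 2.84 right 9.29 mm  n=40/42 resid 0.26px
```

```bash
python3 -m handwheel '[0,1.5,0,0,0,0,0, 0,2,0,0,0,0,0, 0,2.5,0,0,0,0,0,0,0,0,0,0,0,0]'
python3 - <<'E'
from h import *
w('R',-20,150); snap('scene','s10'); heights('s10')
E
```

```text
clock: 18.45
position: [0.5175, -0.222, 0.0603]
orientation: [-3.138, 0.043, -0.006]
force: [0.3, -0.0, -0.4]
gripper_width: 0.276
R depth=-26.8 lat=0.5 base=39.2
t=18.45 pos=[ 0.5175 -0.222   0.0603] toolz=[ 0.004  0.003 -1.   ] yawY=-1.598 xdir=[ 1.   -0.03  0.  ] shift(cm)=[-1.000e-02 -7.100e-01 -1.108e+01] F=[ 0.3 -0.  -0.4] grip=2.59 j=[-0.56  0.34  1.7   0.01  1.1   1.03] turn=[-0.003 -0.004 -0.   ]
s10: left 2.50 right 9.70 mm  n=34/42 resid 0.20px
```

Run:
```python
from h import *
d=snap('wrist','w7')
b=cv2.imread('pics/s10.png')[235:335,220:340]
cv2.imwrite('pics/c5.png',cv2.resize(b,None,fx=6,fy=6,interpolation=cv2.INTER_CUBIC))
```

```text
(no output)
```

View pics/c5.png

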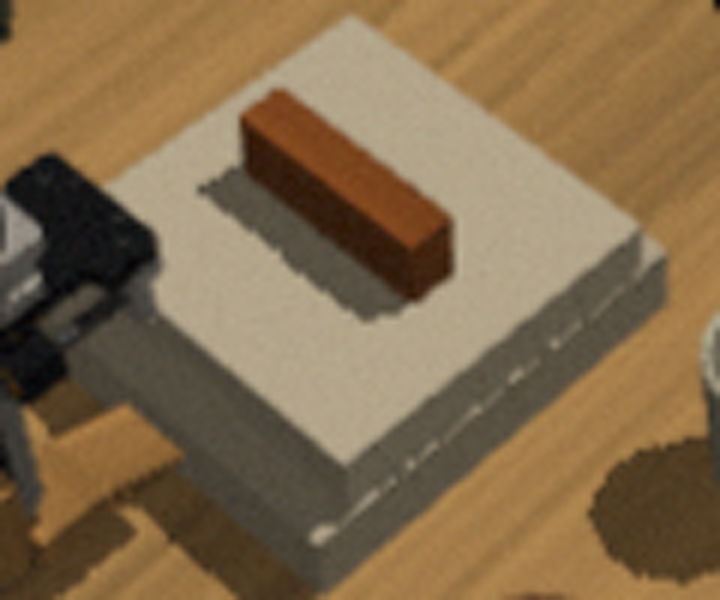

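View pics/w7.png

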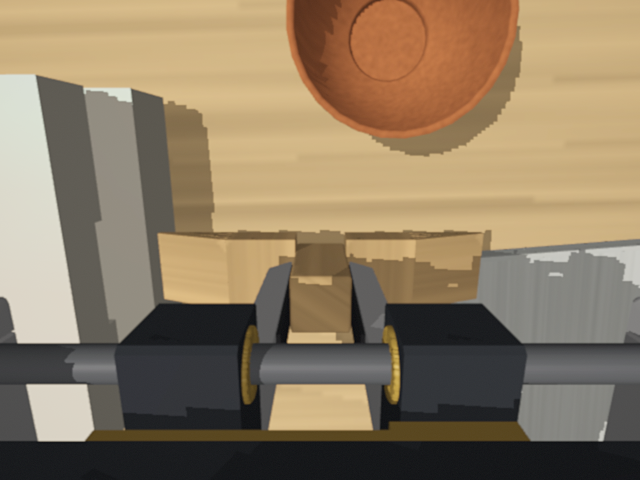

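```bash
python3 -m handwheel '[0,0,-5,0,-0.004,0,0, 0,0,-5,0,0,0,0, 0,0,-2,0,0,0,0, 0,-6,0,0,0,0,0, 0,-6,0,0,0,0,0, 0,-6,0,0,0,0,0, 0,-6,0,0,0,0,0, 0,-6,0,0,0,0,0, 0,-6,0,0,0,0,0, 0,-4,0,0,0,0,0, 0,0,0,0,0,0,0]'
python3 - <<'E'
from h import *
w('L',-12,50)
E
```

```text
clock: 19.92
position: [0.5199, 0.2006, 0.1833]
orientation: [-3.13, 0.027, 0.013]
force: [0.3, -0.6, -0.6]
gripper_width: 0.276
L depth=-39.8 lat=-8.5 base=162.2
t=19.93 pos=[0.5199 0.2006 0.1833] toolz=[-0.008  0.012 -1.   ] yawY=-1.588 xdir=[ 1.   -0.02 -0.01] shift(cm)=[ 0.92  2.91 11.18] F=[ 0.3 -0.6 -0.6] grip=2.59 j=[0.2  0.19 1.61 0.01 1.35 1.79] turn=[-0.012  0.009  0.01 ]
```

```bash
python3 -m handwheel '[0.7,1.8,3,-0.012,0.009,0.01,0, 0,0,3,0,0,0,0, 0,0,2.5,0,0,0,0, 0,0,1.5,0,0,0,0, 0,0,1,0,0,0,0, 0,0,0,0,0,0,0]'
python3 - <<'E'
from h import *
w('L',-8,42)
E
```

```text
clock: 20.68
position: [0.5246, 0.1807, 0.0698]
orientation: [3.139, -0.041, -0.001]
force: [-0.4, -0.0, -1.2]
gripper_width: 0.271
L depth=-20.0 lat=-3.3 base=48.7
t=20.68 pos=[0.5246 0.1807 0.0698] toolz=[-0.    -0.003 -1.   ] yawY=-1.597 xdir=[ 1.   -0.03 -0.  ] shift(cm)=[0.33 1.2  0.67] F=[-0.4 -0.  -1.2] grip=2.55 j=[ 0.18  0.31  1.71 -0.    1.12  1.78] turn=[0.003 0.    0.001]
```

```bash
python3 -m handwheel '[0.3,1.0,0.5,0.003,0,0,0, 0,0,0.3,0,0,0,0, 0,0,0.2,0,0,0,0, 0,0,0.1,0,0,0,0]'
python3 - <<'E'
from h import *
w('L',5,40)
E
```

```text
clock: 21.18
position: [0.53, 0.1699, 0.061]
orientation: [-3.14, 0.041, -0.008]
force: [-1.5, 0.4, 2.4]
gripper_width: 0.276
L depth=-9.3 lat=2.5 base=39.9
t=21.18 pos=[0.53   0.1699 0.061 ] toolz=[ 0.005  0.001 -1.   ] yawY=-1.597 xdir=[ 1.   -0.03  0.  ] shift(cm)=[-0.25  1.43 -0.01] F=[-1.5  0.4  2.4] grip=2.60 j=[0.15 0.33 1.72 0.   1.09 1.75] turn=[-0.001 -0.005  0.001]
```

```bash
python3 -m handwheel '[-0.2,0.8,0,0,-0.004,0,0, 0,0.8,0,0,0,0,0, 0,0.7,0,0,0,0,0, -0.1,0.6,0,0,0,0,0]'
python3 - <<'E'
from h import *
w('L',20,40)
E
python3 -m handwheel '[-0.2,0.9,0.1,-0.012,-0.004,0,0, 0,0.9,0.1,-0.012,0,0,0]'
python3 - <<'E'
from h import *
w('L',25,40); snap('scene','s11'); heights('s11')
E
```

```text
clock: 21.68
position: [0.5269, 0.1417, 0.0616]
orientation: [-3.135, 0.042, -0.005]
force: [1.1, 13.7, 1.2]
gripper_width: 0.277
L depth=18.9 lat=0.1 base=40.5
t=21.68 pos=[0.5269 0.1417 0.0616] toolz=[ 0.003  0.006 -1.   ] yawY=-1.598 xdir=[ 1.   -0.03  0.  ] shift(cm)=[-0.01  0.11  0.05] F=[ 1.1 13.7  1.2] grip=2.60 j=[0.1  0.31 1.74 0.01 1.09 1.69] turn=[-0.007 -0.003 -0.   ]
clock: 21.92
position: [0.5267, 0.1358, 0.0618]
orientation: [-3.132, 0.052, -0.008]
force: [-0.1, 20.2, 1.8]
gripper_width: 0.275
L depth=24.9 lat=0.1 base=40.7
t=21.93 pos=[0.5267 0.1358 0.0618] toolz=[ 0.005  0.009 -1.   ] yawY=-1.604 xdir=[ 1.   -0.03  0.01] shift(cm)=[-0.01  0.01  0.07] F=[-0.1 20.2  1.8] grip=2.58 j=[0.09 0.3  1.75 0.01 1.09 1.69] turn=[-0.009 -0.005 -0.006]
s11: left 4.96 right 9.37 mm  n=42/42 resid 0.31px
```

```bash
python3 -m handwheel '[0,1.0,0.15,-0.02,-0.005,-0.004,0, 0,1.0,0.1,-0.018,0,-0.003,0, 0,1,0.1,-0.018,0,-0.003,0]'
python3 - <<'E'
from h import *
w('L',34,40); snap('scene','s12'); heights('s12')
E
```

```text
clock: 22.35
position: [0.5273, 0.1278, 0.061]
orientation: [3.138, -0.05, 0.009]
force: [-0.4, 21.6, 1.0]
gripper_width: 0.275
L depth=32.8 lat=0.8 base=39.9
t=22.35 pos=[0.5273 0.1278 0.061 ] toolz=[ 0.005 -0.004 -1.   ] yawY=-1.602 xdir=[ 1.   -0.03  0.01] shift(cm)=[-0.08  0.12 -0.01] F=[-0.4 21.6  1. ] grip=2.59 j=[ 0.08  0.3   1.75 -0.    1.08  1.69] turn=[ 0.003 -0.006 -0.005]
s12: left 8.29 right 8.72 mm  n=37/42 resid 0.14px
```

```bash
python3 -m handwheel '[-0.05,0.9,0.05,-0.01,-0.005,-0.004,0]'
python3 - <<'E'
from h import *
w('L',35,40); snap('scene','s13'); heights('s13')
E
```

```text
clock: 22.52
position: [0.527, 0.1261, 0.0612]
orientation: [-3.141, 0.046, -0.004]
force: [1.2, 21.4, -1.5]
gripper_width: 0.273
L depth=34.5 lat=0.7 base=40.1
t=22.52 pos=[0.527  0.1261 0.0612] toolz=[ 0.003  0.001 -1.   ] yawY=-1.600 xdir=[ 1.   -0.03  0.  ] shift(cm)=[-0.07  0.05  0.01] F=[ 1.2 21.4 -1.5] grip=2.56 j=[0.07 0.3  1.75 0.   1.09 1.67] turn=[-0.001 -0.003 -0.003]
s13: left 8.20 right 8.99 mm  n=39/42 resid 0.09px
```

```bash
python3 -m handwheel '[-0.05,0.9,0.05,-0.01,-0.003,-0.003,0, 0,0.6,0.03,-0.01,0,0,0]'
python3 - <<'E'
from h import *
w('L',35,40); snap('scene','s14'); heights('s14')
E
python3 -m handwheel '[0,-1.5,0,0,0,0,0, 0,-2,0,0,0,0,0, 0,-2.5,0,0,0,0,0,0,0,0,0,0,0,0]'
python3 - <<'E'
from h import *
w('L',-20,150); snap('scene','s15'); heights('s15'); snap('wrist','w8')
E
```

```text
clock: 22.82
position: [0.527, 0.1239, 0.0616]
orientation: [-3.136, 0.047, -0.005]
force: [0.2, 13.9, -2.4]
gripper_width: 0.275
L depth=36.8 lat=0.7 base=40.5
t=22.82 pos=[0.527  0.1239 0.0616] toolz=[ 0.003  0.006 -1.   ] yawY=-1.601 xdir=[ 1.   -0.03  0.  ] shift(cm)=[-0.07 -0.18  0.05] F=[ 0.2 13.9 -2.4] grip=2.58 j=[0.07 0.3  1.75 0.01 1.09 1.67] turn=[-0.006 -0.003 -0.003]
s14: left 8.43 right 8.96 mm  n=37/42 resid 0.12px
clock: 23.38
position: [0.5286, 0.1853, 0.0619]
orientation: [-3.137, 0.046, -0.005]
force: [0.6, -0.1, -1.0]
gripper_width: 0.274
L depth=-24.7 lat=0.7 base=40.8
t=23.38 pos=[0.5286 0.1853 0.0619] toolz=[ 0.003  0.004 -1.   ] yawY=-1.600 xdir=[ 1.   -0.03  0.  ] shift(cm)=[ -0.03   0.42 -10.92] F=[ 0.6 -0.1 -1. ] grip=2.57 j=[0.18 0.33 1.71 0.   1.1  1.78] turn=[-0.004 -0.003 -0.003]
s15: left 8.45 right 8.90 mm  n=37/42 resid 0.12px
```

View pics/w8.png

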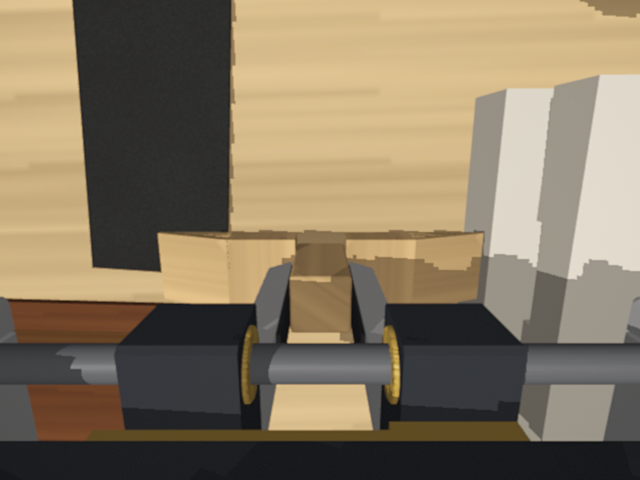

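```bash
python3 -m handwheel '[0,0,-4,0,0,0,0, 0,0,-4,0,0,0,0, 5,-5,0,0,0,0,0, 5,-5,0,0,0,0,0, 0,0,0,0,0,-0.18,0, 0,0,0,0,0,-0.18,0, 0,0,0,0,0,-0.18,0, 0,0,0,0,0,-0.18,0, 0,0,0,0,0,-0.18,0, 0,0,0,0,0,-0.18,0, 0,0,0,0,0,-0.18,0, 0,0,0,0,0,-0.18,0]'
python3 - <<'E'
from h import *
go(.629,.281,.1,-.1)
E
```

```text
clock: 24.98
position: [0.6229, 0.2555, 0.1372]
orientation: [2.361, 2.071, -0.018]
force: [1.1, 1.5, -1.9]
gripper_width: 0.276
t=24.98 pos=[0.6229 0.2555 0.1372] toolz=[-0.008 -0.008 -1.   ] yawY=-0.131 xdir=[ 0.13  0.99 -0.01] shift(cm)=[2.64 0.3  3.69] F=[ 1.1  1.5 -1.9] grip=2.59 j=[ 0.26  0.47  1.33 -0.01  1.34  0.4 ] turn=[-0.007  0.009 -0.031]
```

```bash
python3 -m handwheel '[2.5,0.2,3,-0.007,0.009,-0.03,0, 0,0,2,0,0,0,0, 0,0,2,0,0,0,0,0,0,2,0,0,0,0,0,0,0,0,0,0,0]'
python3 - <<'E'
from h import *
go(.629,.281,.0245,-.1)
E
```

```text
clock: 25.6
position: [0.6288, 0.2736, 0.0427]
orientation: [2.334, 2.1, -0.006]
force: [0.1, -0.4, -1.4]
gripper_width: 0.276
t=25.60 pos=[0.6288 0.2736 0.0427] toolz=[-0.002 -0.004 -1.   ] yawY=-0.105 xdir=[ 0.11  0.99 -0.  ] shift(cm)=[ 0.74 -0.06  1.82] F=[ 0.1 -0.4 -1.4] grip=2.60 j=[ 0.29  0.59  1.36 -0.    1.19  0.39] turn=[-0.001  0.004 -0.005]
```

```bash
python3 -m handwheel '[0.7,0,0.8,0,0.004,0,0, 0,0,0.7,0,0,0,0, 0,0,0.3,0,0,0,0, 0,0,0.2,0,0,0,0, 0,0,0,0,0,0,0]'
python3 - <<'E'
from h import *
go(.629,.281,.0245,-.1)
E
```

```text
clock: 26.22
position: [0.6321, 0.2817, 0.0246]
orientation: [2.335, 2.1, 0.007]
force: [0.4, 0.1, -1.7]
gripper_width: 0.269
t=26.23 pos=[0.6321 0.2817 0.0246] toolz=[ 0.004  0.002 -1.   ] yawY=-0.105 xdir=[0.11 0.99 0.  ] shift(cm)=[-0.1  -0.3   0.01] F=[ 0.4  0.1 -1.7] grip=2.53 j=[0.29 0.62 1.36 0.   1.15 0.4 ] turn=[ 0.004 -0.003 -0.005]
```

```bash
python3 -m handwheel '[0,0,0.1,0,0,0,0, 0,0,0,0,0,0,5, 0,0,0,0,0,0,6, 0,0,0,0,0,0,6, 0,0,-4,0,0,0,6, 0,0,-5,0,0,0,6, 0,0,-5,0,0,0,6, 0,0,-3,0,0,0,6, 0,0,0,0,0,0,6]'
python3 - <<'E'
from h import *
t=mw([0,0]); go(t[0],t[1],.22,np.pi/2+MY); snap('wrist','w9')
E
```

```text
clock: 27.35
position: [0.6314, 0.2812, 0.198]
orientation: [2.335, 2.1, 0.007]
force: [-0.2, 0.2, -0.4]
gripper_width: 0.64
t=27.35 pos=[0.6314 0.2812 0.198 ] toolz=[ 0.004  0.002 -1.   ] yawY=-0.106 xdir=[0.11 0.99 0.  ] shift(cm)=[-30.82  -7.67  -2.3 ] F=[-0.2  0.2 -0.4] grip=6.01 j=[0.29 0.45 1.24 0.   1.45 0.4 ] turn=[ 1.000e-03 -5.000e-03  1.492e+00]
```

View pics/w9.png

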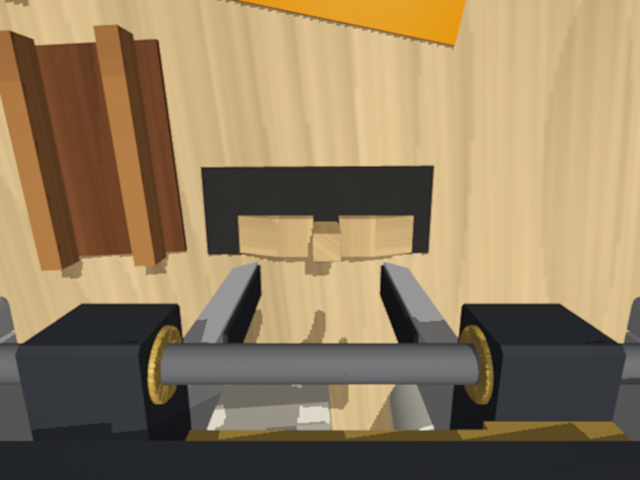

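Run:
```python
from h import *
d=load('w9')
W=np.mean([pix2w(d,u,v,.006)[:2] for u,v in [(239,217),(413,217),(239,254),(413,251)]],0)
Mq=np.array([pix2w(d,u,v,.003)[:2] for u,v in [(202,168),(434,166),(429,252),(208,253)]])
print(W,Mq,Mq.mean(0),np.linalg.norm(Mq[0]-Mq[1]),np.linalg.norm(Mq[0]-Mq[3]))
print(w2pix(d,[.632,.2817,.057]))
```

```text
[0.63540722 0.25651248] [[0.52135049 0.33618211]
 [0.7480181  0.31377174]
 [0.73968063 0.22615723]
 [0.51190695 0.2497656 ]] [0.63023904 0.28146917] 0.22777275524127769 0.08693097233258469
[320.28716319 221.52793627]
```

```bash
python3 -m handwheel '[-6,-1.5,0,0,0,0,6, -6,-1.5,0,0,0,0,6, -6,-1.5,0,0,0,0,6, -6,-1.5,0,0,0,0,6, -5,-1.5,0,0,0,0,6, 0,0,0,0,0,-0.18,6, 0,0,0,0,0,-0.18,6, 0,0,0,0,0,-0.18,6, 0,0,0,0,0,-0.18,6, 0,0,0,0,0,-0.18,6, 0,0,0,0,0,-0.18,6]'
python3 - <<'E'
from h import *
t=mw([0,0]); go(t[0],t[1],.2,np.pi/2+MY)
E
```

```text
clock: 28.78
position: [0.504, -0.0047, 0.1643]
orientation: [-0.858, -2.971, 0.015]
force: [-0.4, -0.3, -0.7]
gripper_width: 0.636
t=28.77 pos=[ 0.504  -0.0047  0.1643] toolz=[-0.05   0.005 -0.999] yawY=1.009 xdir=[-0.84  0.53  0.04] shift(cm)=[-2.07 -0.16 -3.67] F=[-0.4 -0.3 -0.7] grip=5.98 j=[-0.18  0.13  1.72 -0.    1.34 -1.19] turn=[-0.01  -0.05  -0.535]
```

```bash
python3 -m handwheel '[-2,0,-3,-0.01,-0.05,-0.17,6, 0,0,0,0,0,-0.18,6, 0,0,0,0,0,-0.17,6, 0,0,0,0,0,0,6, 0,0,0,0,0,0,6]'
python3 - <<'E'
from h import *
t=mw([0,0]); go(t[0],t[1],.2,np.pi/2+MY); d=snap('wrist','w10'); print(w2pix(d,[*t,.119]))
E
```

```text
clock: 29.4
position: [0.5148, -0.0144, 0.181]
orientation: [-0.045, -3.119, 0.009]
force: [0.3, -0.8, 0.2]
gripper_width: 0.64
t=29.40 pos=[ 0.5148 -0.0144  0.181 ] toolz=[-0.022 -0.005 -1.   ] yawY=1.542 xdir=[-1.    0.03  0.02] shift(cm)=[-0.74 -0.28 -1.92] F=[ 0.3 -0.8  0.2] grip=6.01 j=[-0.19  0.12  1.7  -0.01  1.35 -1.73] turn=[-0.006 -0.022 -0.002]
[316.55521997 259.62837661]
```

View pics/w10.png

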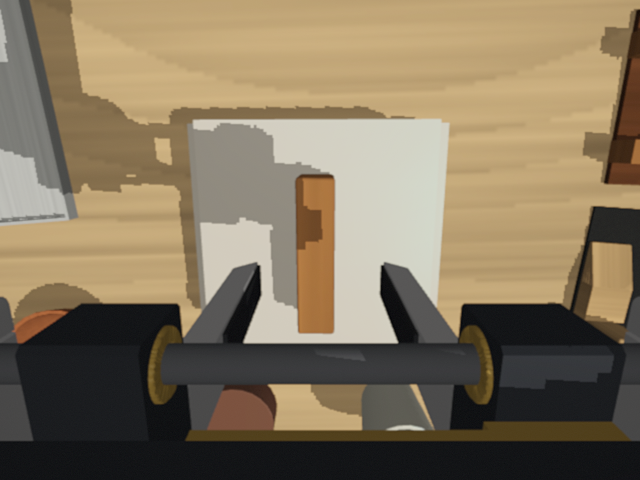

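Run:
```python
from h import *
d=load('w10')
q=np.array([pix2w(d,u,v,.119)[:2] for u,v in [(297,179),(334,179),(334,332),(299,333)]]); print(q,q.mean(0))
g=(q[0]+q[1]-q[2]-q[3]); print(np.arctan2(-g[1],-g[0]), np.linalg.norm(g)/2)
c=q.mean(0); go(c[0],c[1],.15,np.pi/2+MY)
```

```text
[[ 0.4685178  -0.02809736]
 [ 0.46921058 -0.00444659]
 [ 0.57551963 -0.00677024]
 [ 0.57563188 -0.03130068]] [ 0.52221997 -0.01765372]
-0.02589098195997727 0.1067473416742663
t=29.45 pos=[ 0.5147 -0.0144  0.181 ] toolz=[-0.023 -0.005 -1.   ] yawY=1.543 xdir=[-1.    0.03  0.02] shift(cm)=[-0.83 -0.29  3.08] F=[ 0.  -1.  -0.7] grip=5.99 j=[-0.19  0.12  1.7  -0.01  1.35 -1.73] turn=[-0.006 -0.022 -0.001]
```

Bar centre agrees with the mould pose, (0.522,-0.0175). Descending.

```bash
python3 -m handwheel '[-0.8,-0.3,2,-0.006,-0.022,0,6, 0,0,2,0,0,0,6, 0,0,1,0,0,0,6, 0,0,0,0,0,0,6]'
python3 - <<'E'
from h import *
go(.5222,-.0175,.088,np.pi/2+MY)
E
```

```text
clock: 29.95
position: [0.5221, -0.0176, 0.1286]
orientation: [-0.052, -3.141, -0.0]
force: [0.8, 0.4, 0.1]
gripper_width: 0.64
t=29.95 pos=[ 0.5221 -0.0176  0.1286] toolz=[-0.001  0.    -1.   ] yawY=1.538 xdir=[-1.    0.03  0.  ] shift(cm)=[-0.02  0.01  4.06] F=[0.8 0.4 0.1] grip=6.02 j=[-0.2   0.17  1.75  0.    1.22 -1.74] turn=[ 0.    -0.001 -0.006]
```

```bash
python3 -m handwheel '[0,0,1.5,0,0,-0.006,6, 0,0,1.5,0,0,0,6, 0,0,0.8,0,0,0,6, 0,0,0,0,0,0,6]'
python3 - <<'E'
from h import *
go(.5222,-.0175,.088,np.pi/2+MY)
E
```

```text
clock: 30.45
position: [0.5228, -0.0176, 0.0889]
orientation: [0.043, 3.14, 0.0]
force: [-0.3, -0.1, -0.5]
gripper_width: 0.639
t=30.45 pos=[ 0.5228 -0.0176  0.0889] toolz=[ 0.001  0.    -1.   ] yawY=1.544 xdir=[-1.    0.03 -0.  ] shift(cm)=[0.06 0.01 0.09] F=[-0.3 -0.1 -0.5] grip=6.01 j=[-0.2   0.23  1.78  0.    1.14 -1.74] turn=[ 0.     0.001 -0.   ]
```

```bash
python3 -m handwheel '[0,0,0,0,0,0,0, 0,0,0,0,0,0,0, 0,0,0,0,0,0,0, 0,0,0,0,0,0,0, 0,0,0,0,0,0,0, 0,0,0,0,0,0,0]'
python3 -m handwheel '[0,0,-0.8,0,0,0,0, 0,0,-0.8,0,0,0,0, 0,0,-0.8,0,0,0,0, 0,0,-0.8,0,0,0,0, 0,0,-0.8,0,0,0,0]'
python3 - <<'E'
from h import *
go(.5222,-.0175,.15,np.pi/2+MY); snap('scene','s16')
E
```

```text
clock: 31.2
position: [0.5239, -0.0181, 0.0901]
orientation: [0.044, 3.138, -0.0]
force: [0.2, -1.4, -0.3]
gripper_width: 0.275
clock: 31.82
position: [0.5205, -0.0173, 0.1293]
orientation: [-0.043, -3.137, -0.001]
force: [1.3, -0.5, -4.7]
gripper_width: 0.276
t=31.82 pos=[ 0.5205 -0.0173  0.1293] toolz=[-0.004  0.001 -1.   ] yawY=1.544 xdir=[-1.    0.03  0.  ] shift(cm)=[-0.16 -0.02 -2.07] F=[ 1.3 -0.5 -4.7] grip=2.60 j=[-0.2   0.17  1.75 -0.    1.22 -1.74] turn=[ 0.001 -0.004 -0.   ]
```

View pics/s16.png

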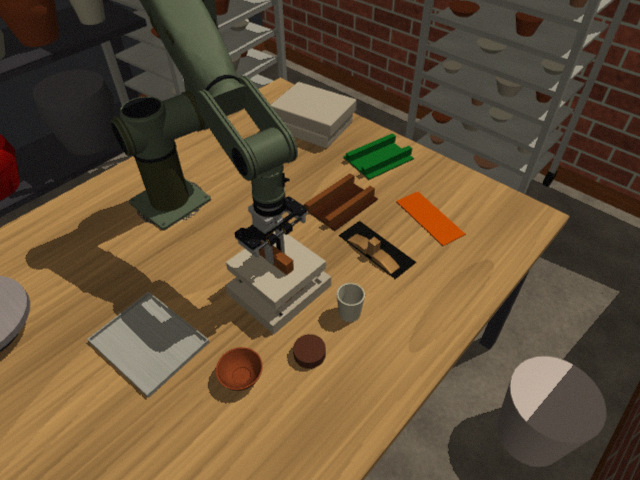

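```bash
python3 -m handwheel '[0,0,-3,0,0,0,0, 0,0,-3,0,0,0,0, 0,0,-1,0,0,0,0, 1,4,0,0,0,0,0, 1.5,5,0,0,0,0,0, 1.5,5,0,0,0,0,0, 1.5,5,0,0,0,0,0, 1.5,5,0,0,0,0,0, 1.5,5,0,0,0,0,0, 1,4,0,0,0,0,0, 0,2,0,0,0,0,0, 0,0,0,0,0,0,0]'
python3 - <<'E'
from h import *
go(.4225,.3602,.18,1.516)
E
```

```text
clock: 33.38
position: [0.4318, 0.3434, 0.1989]
orientation: [-0.048, -3.135, 0.006]
force: [0.2, -1.0, -5.1]
gripper_width: 0.276
t=33.38 pos=[0.4318 0.3434 0.1989] toolz=[-0.006 -0.004 -1.   ] yawY=1.540 xdir=[-1.    0.03  0.01] shift(cm)=[0.97 1.66 1.89] F=[ 0.2 -1.  -5.1] grip=2.59 j=[ 0.52  0.17  1.6  -0.    1.38 -1.02] turn=[-0.004 -0.006  0.024]
```

```bash
python3 -m handwheel '[0.9,1.6,1.5,-0.004,-0.006,0.024,0, 0,0,2,0,0,0,0, 0,0,0,0,0,0,0, 0,0,0,0,0,0,0]'
python3 - <<'E'
from h import *
go(.4225,.3602,.12,1.516); d=snap('wrist','w11'); snap('top','t2')
E
```

```text
clock: 33.88
position: [0.4253, 0.355, 0.1628]
orientation: [0.095, 3.14, -0.007]
force: [0.1, -0.7, -4.4]
gripper_width: 0.275
t=33.88 pos=[0.4253 0.355  0.1628] toolz=[ 0.    -0.004 -1.   ] yawY=1.510 xdir=[-1.    0.06 -0.  ] shift(cm)=[0.31 0.52 4.28] F=[ 0.1 -0.7 -4.4] grip=2.58 j=[ 0.54  0.2   1.64 -0.    1.3  -0.97] turn=[-0.004  0.001 -0.006]
```

View pics/t2.png

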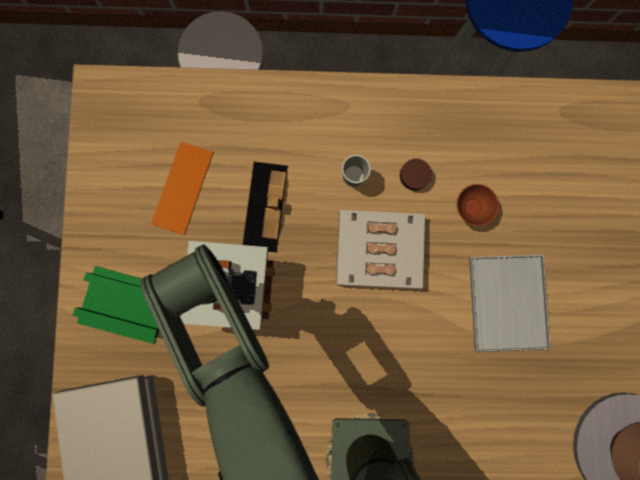

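```bash
python3 -m handwheel '[0.3,0.5,1.5,-0.004,0.001,-0.006,0, 0,0,1.5,0,0,0,0, 0,0,1.2,0,0,0,0, 0,0,0,0,0,0,0]'
python3 - <<'E'
from h import *
go(.4225,.3602,.08,1.516)
E
```

```text
clock: 34.48
position: [0.4224, 0.3605, 0.1183]
orientation: [-0.085, -3.14, -0.001]
force: [-1.1, 0.3, -4.6]
gripper_width: 0.271
t=34.48 pos=[0.4224 0.3605 0.1183] toolz=[-0.  0. -1.] yawY=1.517 xdir=[-1.    0.05  0.  ] shift(cm)=[-0.01 -0.03  3.83] F=[-1.1  0.3 -4.6] grip=2.54 j=[ 0.55  0.25  1.68  0.    1.21 -0.97] turn=[ 0.    -0.     0.001]
```

```bash
python3 -m handwheel '[0,0,1.2,0,0,0,0, 0,0,1.2,0,0,0,0, 0,0,1,0,0,0,0, 0,0,0.5,0,0,0,0, 0,0,0.3,0,0,0,0, 0,0,0,0,0,0,0]'
python3 - <<'E'
from h import *
go(.4225,.3602,.075,1.516); snap('scene','s17')
E
```

```text
clock: 35.22
position: [0.4243, 0.3612, 0.0766]
orientation: [0.085, 3.138, 0.002]
force: [-0.2, 0.9, -5.2]
gripper_width: 0.275
t=35.23 pos=[0.4243 0.3612 0.0766] toolz=[ 0.003  0.001 -1.   ] yawY=1.517 xdir=[-1.    0.05 -0.  ] shift(cm)=[ 0.17 -0.11  0.16] F=[-0.2  0.9 -5.2] grip=2.59 j=[ 0.55  0.31  1.7  -0.    1.13 -0.97] turn=[0.002 0.003 0.001]
```

View pics/s17.png

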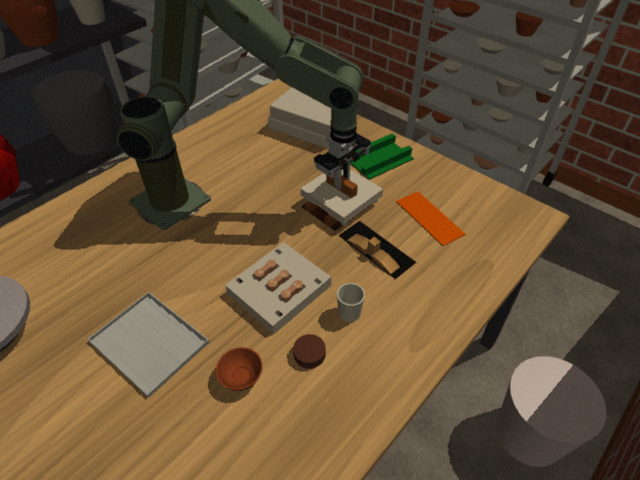

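```bash
python3 -m handwheel '[0,0,0.2,0,0,0,0, 0,0,0.1,0,0,0,0]'
python3 -m handwheel '[0,0,0.15,0,0,0,0, 0,0,0,0,0,0,0]'
```

```text
clock: 35.52
position: [0.4248, 0.3614, 0.076]
orientation: [0.085, 3.137, 0.002]
force: [-1.7, -2.9, 4.2]
gripper_width: 0.273
clock: 35.78
position: [0.4246, 0.3614, 0.0761]
orientation: [0.084, 3.138, 0.002]
force: [-0.6, 0.5, -3.4]
gripper_width: 0.274
```

```bash
python3 -m handwheel '[0,0,0.05,0,0,0,5, 0,0,0,0,0,0,5, 0,0,0,0,0,0,5, 0,0,-2,0,0,0,5, 0,0,-3,0,0,0,5, 0,0,-4,0,0,0,5, 0,0,-4,0,0,0,5, 0,0,-3,0,0,0,5, 0,0,0,0,0,0,5]'
python3 - <<'E'
from h import *
go(.5222,-.0175,.2,MY); snap('wrist','w12')
E
```

```text
clock: 36.9
position: [0.4261, 0.3625, 0.24]
orientation: [0.085, 3.132, 0.008]
force: [-0.6, 0.0, -0.5]
gripper_width: 0.53
t=36.90 pos=[0.4261 0.3625 0.24  ] toolz=[ 0.008  0.005 -1.   ] yawY=1.517 xdir=[-1.    0.05 -0.01] shift(cm)=[-11.62 -37.44   3.89] F=[-0.6  0.  -0.5] grip=4.98 j=[ 0.55  0.14  1.55 -0.    1.44 -0.97] turn=[0.011 0.002 1.544]
```

View pics/w12.png

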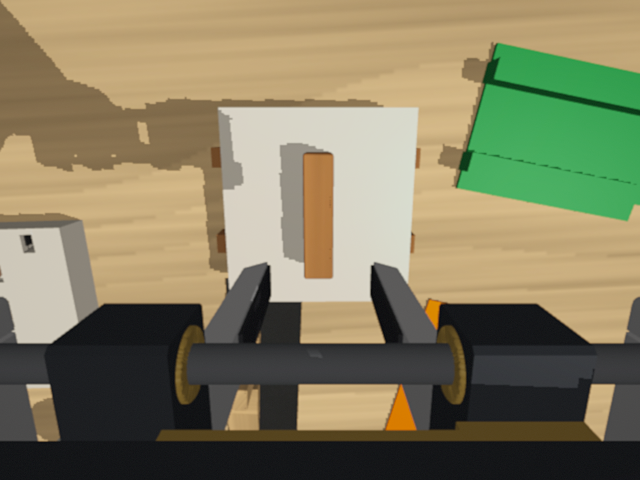

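```bash
python3 -m handwheel '[-1.5,-5,0,0,0,0,5, -1.5,-5,0,0,0,0,5, -1.5,-5,0,0,0,0,5, -1.5,-5,0,0,0,0,5, -1.5,-5,0,0,0,0,5, -1.5,-5,0,0,0,0,5, -1.5,-4,0,0,0,0,5, -1,-2,0,0,0,0.18,5, 0,0,0,0,0,0.18,5, 0,0,0,0,0,0.18,5, 0,0,0,0,0,0.18,5, 0,0,0,0,0,0.18,5]'
python3 -m handwheel '[0,0,0,0,0,0.18,5, 0,0,0,0,0,0.18,5, 0,0,0,0,0,0.18,5, 0,0,0,0,0,0,5]'
python3 - <<'E'
from h import *
go(.5222,-.0175,.18,MY)
E
```

```text
clock: 38.45
position: [0.5084, -0.0156, 0.2056]
orientation: [-1.463, -2.737, 0.023]
force: [-0.2, -0.4, -0.1]
gripper_width: 0.531
clock: 38.95
position: [0.5024, -0.0146, 0.1949]
orientation: [-2.152, -2.223, 0.053]
force: [-0.2, 0.3, -0.3]
gripper_width: 0.53
t=38.95 pos=[ 0.5024 -0.0146  0.1949] toolz=[-0.057  0.008 -0.998] yawY=0.032 xdir=[-0.03  1.    0.01] shift(cm)=[-0.37  2.06  1.37] F=[-0.2  0.3 -0.3] grip=4.98 j=[-0.2   0.1   1.68 -0.    1.41 -0.23] turn=[-0.058 -0.008  0.059]
```

```bash
python3 -m handwheel '[-0.4,2,0.5,-0.058,-0.008,0.06,4, 0,0,0,0,0,0,4, 0,0,0,0,0,0,4]'
python3 - <<'E'
from h import *
go(.5222,-.0175,.18,MY); snap('wrist','w13')
E
```

```text
clock: 39.33
position: [0.5198, -0.0174, 0.1848]
orientation: [-2.241, -2.194, 0.005]
force: [0.4, 0.5, 0.1]
gripper_width: 0.425
t=39.33 pos=[ 0.5198 -0.0174  0.1848] toolz=[-0.006  0.002 -1.   ] yawY=-0.021 xdir=[0.02 1.   0.  ] shift(cm)=[-0.    0.25  0.48] F=[0.4 0.5 0.1] grip=4.00 j=[-0.2   0.11  1.69  0.    1.34 -0.18] turn=[-0.006 -0.002  0.006]
```

View pics/w13.png

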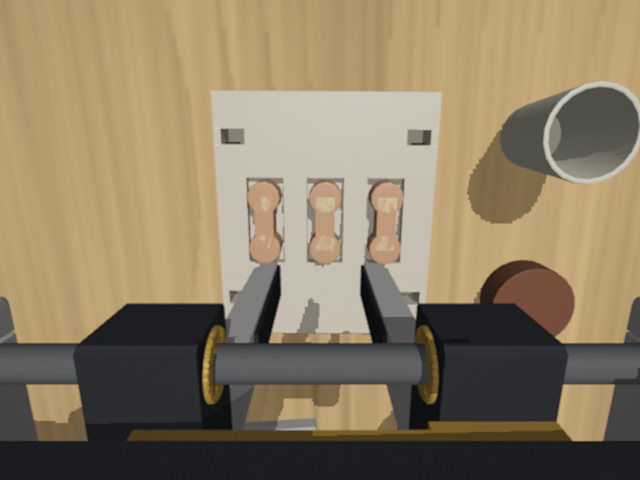

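Run:
```python
from h import *
d=load('w13')
for n,a,b in [('near',(264,197),(265,248)),('mid',(325,197),(324,248)),('far',(387,198),(385,248))]:
    A=pix2w(d,*a,.052);B=pix2w(d,*b,.052); c=(A+B)/2; v=A-B
    print(n,c[:2].round(4),'yaw-90',np.arctan2(v[1],v[0])-np.pi/2,np.linalg.norm(v), mf(c).round(4))
for k in (-.052,0,.052): print(mw([k,0]))
```

```text
near [ 0.4718 -0.0154] yaw-90 -0.03755565310854325 0.04423873388320069 [-0.0508  0.0005]
mid [ 0.5226 -0.0165] yaw-90 -0.03844124662682891 0.044197771982910423 [0.0001 0.0008]
far [ 0.5747 -0.018 ] yaw-90 -0.019985087421249714 0.04330980026288868 [0.0522 0.0007]
[ 0.47051895 -0.01589617]
[ 0.5225 -0.0173]
[ 0.57448105 -0.01870383]
```

```bash
python3 -m handwheel '[0,0.25,3,-0.006,-0.002,0.006,4, 0,0,3,0,0,0,4, 0,0,3,0,0,0,4, 0,0,2,0,0,0,4, 0,0,0,0,0,0,4]'
python3 - <<'E'
from h import *
go(.5225,-.0168,.042,MY)
E
```

```text
clock: 40.0
position: [0.5231, -0.0176, 0.0738]
orientation: [2.243, 2.197, 0.001]
force: [-0.1, -0.6, 0.4]
gripper_width: 0.429
t=40.00 pos=[ 0.5231 -0.0176  0.0738] toolz=[ 0.002 -0.001 -1.   ] yawY=-0.021 xdir=[ 0.02  1.   -0.  ] shift(cm)=[ 0.08 -0.07  3.18] F=[-0.1 -0.6  0.4] grip=4.03 j=[-0.2   0.25  1.79 -0.    1.1  -0.18] turn=[0.002 0.001 0.006]
```

```bash
python3 -m handwheel '[0.1,-0.1,1.2,0.002,0.001,0.005,4, 0,0,1.2,0,0,0,4, 0,0,0.6,0,0,0,4, 0,0,0,0,0,0,4]'
python3 - <<'E'
from h import *
go(.5225,-.0168,.042,MY)
E
```

```text
clock: 40.5
position: [0.5241, -0.0169, 0.0443]
orientation: [2.247, 2.191, 0.003]
force: [0.3, 0.8, 0.6]
gripper_width: 0.427
t=40.50 pos=[ 0.5241 -0.0169  0.0443] toolz=[ 0.004 -0.001 -1.   ] yawY=-0.025 xdir=[ 0.02  1.   -0.  ] shift(cm)=[ 0.   -0.16  0.23] F=[0.3 0.8 0.6] grip=4.01 j=[-0.2   0.29  1.8   0.    1.04 -0.17] turn=[0.004 0.001 0.002]
```

```bash
python3 -m handwheel '[0,-0.15,0.2,0.004,0.001,0,4, 0,0,0,0,0,0,4, 0,0,0,0,0,0,0, 0,0,0,0,0,0,0, 0,0,0,0,0,0,0, 0,0,0,0,0,0,0,0,0,0,0,0,0,0]'
python3 - <<'E'
from h import *
go(.5225,-.0168,.042,MY)
E
python3 -m handwheel '[0,0,-1,0,0,0,0, 0,0,-1,0,0,0,0, 0,0,-2,0,0,0,0, 0,0,-3,0,0,0,0, 0,0,-3,0,0,0,0, 0,0,0,0,0,0,0]'
python3 - <<'E'
from h import *
go(.393,-.351,.12,.053); snap('wrist','w14')
E
```

```text
clock: 41.38
position: [0.5235, -0.0171, 0.0434]
orientation: [2.248, 2.193, 0.002]
force: [-0.0, -0.4, -0.4]
gripper_width: 0.17
t=41.38 pos=[ 0.5235 -0.0171  0.0434] toolz=[ 0.002 -0.    -1.   ] yawY=-0.025 xdir=[0.02 1.   0.  ] shift(cm)=[ 0.02 -0.11  0.14] F=[-0.  -0.4 -0.4] grip=1.60 j=[-0.2   0.29  1.8   0.    1.04 -0.17] turn=[ 0.002 -0.     0.002]
clock: 42.12
position: [0.5237, -0.0171, 0.1494]
orientation: [2.247, 2.192, 0.004]
force: [0.1, 0.4, -0.4]
gripper_width: 0.168
t=42.12 pos=[ 0.5237 -0.0171  0.1494] toolz=[ 0.004 -0.    -1.   ] yawY=-0.025 xdir=[ 0.02  1.   -0.  ] shift(cm)=[-33.71 -12.25   2.9 ] F=[ 0.1  0.4 -0.4] grip=1.58 j=[-0.2   0.15  1.73  0.    1.26 -0.17] turn=[ 0.004  0.    -0.078]
```

View pics/w14.png

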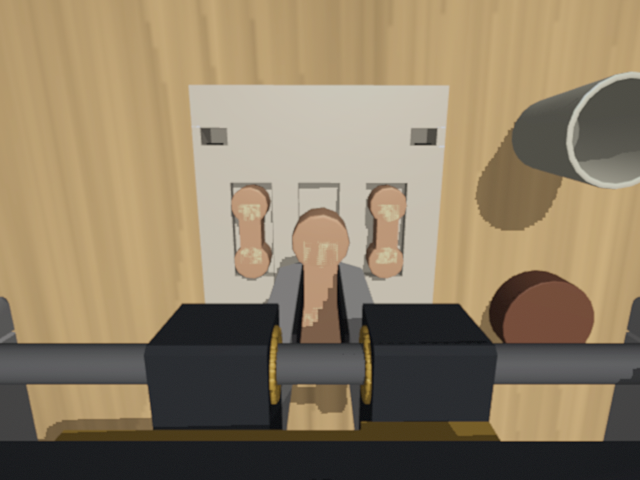

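```bash
python3 -m handwheel '[-5,-2,0,0,0,0,0, -5,-2,0,0,0,0,0, -5,-2,0,0,0,0,0, -5,-2,0,0,0,0,0, -5,-2,0,0,0,0,0, -4,-1.5,0,0,0,0,0, -3,-0.5,0,0,0,-0.07,0, 0,0,0,0,0,0,0, 0,0,0,0,0,0,0]'
python3 - <<'E'
from h import *
go(.393,-.351,.08,.053)
E
```

```text
clock: 43.3
position: [0.3836, -0.3358, 0.1326]
orientation: [-2.151, -2.258, -0.001]
force: [0.5, 0.3, -1.1]
gripper_width: 0.166
t=43.30 pos=[ 0.3836 -0.3358  0.1326] toolz=[-0.016  0.016 -1.   ] yawY=0.049 xdir=[-0.05  1.    0.02] shift(cm)=[-1.65  0.95  5.21] F=[ 0.5  0.3 -1.1] grip=1.56 j=[-0.89  0.16  1.76 -0.    1.25 -0.94] turn=[-0.015 -0.017 -0.004]
```

```bash
python3 -m handwheel '[-1.6,0.9,2.5,-0.015,-0.017,-0.004,0, 0,0,2,0,0,0,0, 0,0,0,0,0,0,0, 0,0,0,0,0,0,0]'
python3 - <<'E'
from h import *
go(.393,-.351,.03,.053); d=snap('wrist','w15')
E
```

```text
clock: 43.8
position: [0.3943, -0.3459, 0.0851]
orientation: [-2.155, -2.282, -0.002]
force: [0.5, 0.4, 0.6]
gripper_width: 0.168
t=43.80 pos=[ 0.3943 -0.3459  0.0851] toolz=[-0.001  0.003 -1.   ] yawY=0.057 xdir=[-0.06  1.    0.  ] shift(cm)=[-0.52 -0.16  5.51] F=[0.5 0.4 0.6] grip=1.58 j=[-0.89  0.24  1.77  0.    1.13 -0.94] turn=[-0.001 -0.003  0.004]
```

View pics/w15.png

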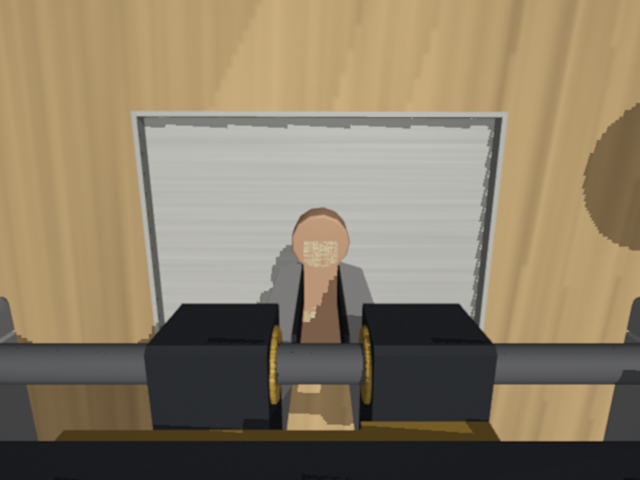

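Tray is centred beneath the held pull. Lowering.

```bash
python3 -m handwheel '[-0.5,-0.1,2,0,-0.003,0,0, 0,0,2,0,0,0,0, 0,0,1.4,0,0,0,0, 0,0,0,0,0,0,0, 0,0,0.6,0,0,0,0, 0,0,0,0,0,0,0]'
python3 - <<'E'
from h import *
go(.393,-.351,.0165,.053)
E
```

```text
clock: 44.6
position: [0.3972, -0.3534, 0.029]
orientation: [2.149, 2.279, -0.003]
force: [0.8, -0.4, -0.8]
gripper_width: 0.168
t=44.60 pos=[ 0.3972 -0.3534  0.029 ] toolz=[ 0.006 -0.008 -1.   ] yawY=0.059 xdir=[-0.06  1.   -0.01] shift(cm)=[ 0.28 -0.41  1.25] F=[ 0.8 -0.4 -0.8] grip=1.58 j=[-0.89  0.33  1.8  -0.    1.01 -0.95] turn=[0.005 0.008 0.006]
```

```bash
python3 -m handwheel '[0.2,-0.3,0.7,0.005,0.008,0,0, 0,0,0.5,0,0,0,0, 0,0,0.2,0,0,0,0, 0,0,0,0,0,0,0]'
python3 - <<'E'
from h import *
go(.393,-.351,.0165,.053)
E
python3 -m handwheel '[0,0,0.2,0,0,0,0, 0,0,0,0,0,0,0]'
```

```text
clock: 45.1
position: [0.3948, -0.3526, 0.0165]
orientation: [2.154, 2.284, -0.001]
force: [-0.0, -0.5, -0.1]
gripper_width: 0.167
t=45.10 pos=[ 0.3948 -0.3526  0.0165] toolz=[ 0.001 -0.001 -1.   ] yawY=0.059 xdir=[-0.06  1.   -0.  ] shift(cm)=[ 0.17 -0.17  0.  ] F=[-0.  -0.5 -0.1] grip=1.57 j=[-0.89  0.35  1.8  -0.    0.99 -0.95] turn=[0.001 0.002 0.006]
clock: 45.35
position: [0.3951, -0.3531, 0.0167]
orientation: [2.154, 2.284, -0.001]
force: [0.0, -0.6, -1.0]
gripper_width: 0.166
```

```bash
python3 -m handwheel '[0,0,0,0,0,0,3, 0,0,0,0,0,0,3, 0,0,0,0,0,0,3, 0,0,-2,0,0,0,3, 0,0,-4,0,0,0,4, 0,0,-4,0,0,0,4, 0,0,-3,0,0,0,4, 0,0,0,0,0,0,4]'
python3 - <<'E'
from h import *
go(.5745,-.0182,.12,MY)
E
```

```text
clock: 46.35
position: [0.394, -0.3519, 0.1475]
orientation: [-2.154, -2.284, -0.0]
force: [-0.2, -0.8, -0.0]
gripper_width: 0.426
t=46.35 pos=[ 0.394  -0.3519  0.1475] toolz=[-0.002  0.002 -1.   ] yawY=0.059 xdir=[-0.06  1.    0.  ] shift(cm)=[32.25 19.98  2.78] F=[-0.2 -0.8 -0. ] grip=4.01 j=[-0.89  0.17  1.72 -0.    1.26 -0.95] turn=[-0.002 -0.002  0.086]
```

```bash
python3 -m handwheel '[5,3,0,0,0,0,4, 5,3,0,0,0,0,4, 5,3,0,0,0,0,4, 5,3,0,0,0,0,4, 5,3,0,0,0,0,4, 4,2.5,0,0,0,0.08,4, 3,2,0,0,0,0,4, 0,0,0,0,0,0,4, 0,0,0,0,0,0,4]'
python3 - <<'E'
from h import *
go(.5745,-.0182,.1,MY)
E
```

```text
clock: 47.48
position: [0.5691, -0.0117, 0.1295]
orientation: [-2.237, -2.174, 0.018]
force: [-0.2, -0.4, 0.6]
gripper_width: 0.425
t=47.48 pos=[ 0.5691 -0.0117  0.1295] toolz=[-0.024  0.008 -1.   ] yawY=-0.028 xdir=[0.03 1.   0.01] shift(cm)=[-0.65  0.63  2.93] F=[-0.2 -0.4  0.6] grip=3.99 j=[-0.17  0.28  1.61  0.    1.27 -0.15] turn=[-0.024 -0.007 -0.001]
```

```bash
python3 -m handwheel '[-0.6,0.6,1.5,-0.024,-0.007,0,4, 0,0,1.5,0,0,0,4, 0,0,1,0,0,0,4, 0,0,0,0,0,0,4, 0,0,0,0,0,0,4]'
python3 - <<'E'
from h import *
go(.5745,-.0182,.043,MY)
E
```

```text
clock: 48.1
position: [0.5717, -0.0214, 0.0858]
orientation: [-2.256, -2.182, 0.004]
force: [0.3, 0.7, -0.1]
gripper_width: 0.424
t=48.10 pos=[ 0.5717 -0.0214  0.0858] toolz=[-0.004  0.    -1.   ] yawY=-0.034 xdir=[0.03 1.   0.  ] shift(cm)=[0.33 0.29 4.28] F=[ 0.3  0.7 -0.1] grip=3.99 j=[-0.19  0.33  1.65 -0.    1.16 -0.15] turn=[-0.004 -0.    -0.007]
```

```bash
python3 -m handwheel '[0.3,0.3,1.2,-0.004,0,-0.006,4, 0,0,1.2,0,0,0,4, 0,0,0.8,0,0,0,4, 0,0,0,0,0,0,4, 0,0,0,0,0,0,4]'
python3 - <<'E'
from h import *
go(.5745,-.0182,.043,MY)
E
```

```text
clock: 48.72
position: [0.5755, -0.018, 0.052]
orientation: [2.25, 2.191, 0.001]
force: [-0.4, 0.7, -0.1]
gripper_width: 0.423
t=48.73 pos=[ 0.5755 -0.018   0.052 ] toolz=[ 0.001  0.    -1.   ] yawY=-0.027 xdir=[0.03 1.   0.  ] shift(cm)=[-0.02 -0.1   0.9 ] F=[-0.4  0.7 -0.1] grip=3.97 j=[-0.18  0.38  1.67  0.    1.1  -0.16] turn=[ 0.001 -0.     0.   ]
```

```bash
python3 -m handwheel '[0,-0.1,0.6,0,0,0,4, 0,0,0.3,0,0,0,4, 0,0,0,0,0,0,4, 0,0,0,0,0,0,0, 0,0,0,0,0,0,0, 0,0,0,0,0,0,0, 0,0,0,0,0,0,0,0,0,0,0,0,0,0]'
python3 - <<'E'
from h import *
go(.5745,-.0182,.043,MY)
E
python3 -m handwheel '[0,0,-1,0,0,0,0, 0,0,-1,0,0,0,0, 0,0,-2,0,0,0,0, 0,0,-3,0,0,0,0, 0,0,-3,0,0,0,0, 0,0,0,0,0,0,0]'
python3 - <<'E'
from h import *
c,s=np.cos(.053),np.sin(.053); print(.393+.06*c,-.351+.06*s, .393-.06*c,-.351-.06*s)
go(.453,-.348,.12,.053)
E
```

```text
clock: 49.72
position: [0.5752, -0.0182, 0.0434]
orientation: [2.249, 2.19, 0.003]
force: [-0.1, -0.0, -0.7]
gripper_width: 0.162
t=49.73 pos=[ 0.5752 -0.0182  0.0434] toolz=[ 0.003 -0.    -1.   ] yawY=-0.027 xdir=[ 0.03  1.   -0.  ] shift(cm)=[-0.   -0.07  0.04] F=[-0.1 -0.  -0.7] grip=1.52 j=[-0.18  0.39  1.67  0.    1.08 -0.16] turn=[0.003 0.    0.   ]
clock: 50.48
position: [0.5755, -0.0182, 0.1496]
orientation: [2.248, 2.189, 0.005]
force: [-0.1, -0.8, -1.1]
gripper_width: 0.164
0.45291574972435555 -0.3478214885609162 0.3330842502756445 -0.35417851143908374
t=50.48 pos=[ 0.5755 -0.0182  0.1496] toolz=[ 0.005 -0.001 -1.   ] yawY=-0.027 xdir=[ 0.03  1.   -0.  ] shift(cm)=[-33.29 -11.38   2.92] F=[-0.1 -0.8 -1.1] grip=1.54 j=[-0.18  0.26  1.6   0.    1.28 -0.16] turn=[ 0.005  0.001 -0.08 ]
```

```bash
python3 -m handwheel '[-5,-2,0,0,0,0,0, -5,-2,0,0,0,0,0, -5,-2,0,0,0,0,0, -5,-2,0,0,0,0,0, -5,-2,0,0,0,0,0, -4,-1.5,0,0,0,0,0, -3,-0.5,0,0,0,-0.07,0, 0,0,0,0,0,0,0, 0,0,0,0,0,0,0]'
python3 - <<'E'
from h import *
go(.453,-.348,.08,.053)
E
```

```text
clock: 51.6
position: [0.4389, -0.3395, 0.139]
orientation: [-2.163, -2.267, -0.006]
force: [1.0, 1.1, -0.7]
gripper_width: 0.168
t=51.60 pos=[ 0.4389 -0.3395  0.139 ] toolz=[-0.004  0.008 -1.   ] yawY=0.047 xdir=[-0.05  1.    0.01] shift(cm)=[-0.97  1.39  5.88] F=[ 1.   1.1 -0.7] grip=1.58 j=[-0.82  0.23  1.65  0.    1.26 -0.86] turn=[-0.003 -0.009 -0.006]
```

```bash
python3 -m handwheel '[-0.9,1.3,2.5,-0.003,-0.009,-0.006,0, 0,0,2,0,0,0,0, 0,0,1.5,0,0,0,0, 0,0,0,0,0,0,0, 0,0,0,0,0,0,0]'
python3 - <<'E'
from h import *
go(.453,-.348,.03,.053)
E
```

```text
clock: 52.22
position: [0.4542, -0.3422, 0.0767]
orientation: [-2.156, -2.284, -0.001]
force: [-1.0, -0.1, -0.2]
gripper_width: 0.167
t=52.23 pos=[ 0.4542 -0.3422  0.0767] toolz=[-0.     0.001 -1.   ] yawY=0.058 xdir=[-0.06  1.    0.  ] shift(cm)=[-0.58 -0.16  4.67] F=[-1.  -0.1 -0.2] grip=1.57 j=[-0.8   0.33  1.67  0.    1.14 -0.86] turn=[-0.    -0.001  0.005]
```

```bash
python3 -m handwheel '[-0.55,-0.2,1.5,0,0,0.004,0, 0,0,1.5,0,0,0,0, 0,0,1.2,0,0,0,0, 0,0,0,0,0,0,0, 0,0,0.5,0,0,0,0, 0,0,0,0,0,0,0]'
python3 - <<'E'
from h import *
go(.453,-.348,.0165,.053)
E
```

```text
clock: 52.98
position: [0.4529, -0.3489, 0.0275]
orientation: [2.162, 2.279, 0.001]
force: [-0.2, 0.3, -1.3]
gripper_width: 0.167
t=52.98 pos=[ 0.4529 -0.3489  0.0275] toolz=[ 0.001 -0.    -1.   ] yawY=0.053 xdir=[-0.05  1.   -0.  ] shift(cm)=[0.09 0.02 1.1 ] F=[-0.2  0.3 -1.3] grip=1.57 j=[-0.81  0.41  1.69  0.    1.05 -0.86] turn=[ 0.001  0.    -0.   ]
```

```bash
python3 -m handwheel '[0,0,0.7,0,0,0,0, 0,0,0.4,0,0,0,0, 0,0,0.2,0,0,0,0, 0,0,0.1,0,0,0,0, 0,0,0,0,0,0,0]'
python3 - <<'E'
from h import *
go(.453,-.348,.0165,.053)
E
```

```text
clock: 53.6
position: [0.4539, -0.3498, 0.0166]
orientation: [2.16, 2.278, 0.0]
force: [-0.2, -0.2, -0.6]
gripper_width: 0.164
t=53.60 pos=[ 0.4539 -0.3498  0.0166] toolz=[ 0.002 -0.002 -1.   ] yawY=0.053 xdir=[-0.05  1.   -0.  ] shift(cm)=[ 0.19 -0.08  0.01] F=[-0.2 -0.2 -0.6] grip=1.54 j=[-0.81  0.42  1.69  0.    1.02 -0.86] turn=[0.002 0.002 0.   ]
```

```bash
python3 -m handwheel '[0,0,0.05,0,0,0,3, 0,0,0,0,0,0,3, 0,0,0,0,0,0,3, 0,0,-2,0,0,0,3, 0,0,-4,0,0,0,4, 0,0,-4,0,0,0,4, 0,0,-3,0,0,0,4, 0,0,0,0,0,0,4]'
python3 - <<'E'
from h import *
go(.4712,-.0157,.12,MY)
E
```

```text
clock: 54.6
position: [0.4532, -0.3493, 0.148]
orientation: [2.161, 2.279, 0.001]
force: [0.5, 0.2, -0.8]
gripper_width: 0.428
t=54.60 pos=[ 0.4532 -0.3493  0.148 ] toolz=[ 0.  0. -1.] yawY=0.053 xdir=[-0.05  1.    0.  ] shift(cm)=[33.21  3.57  2.8 ] F=[ 0.5  0.2 -0.8] grip=4.03 j=[-0.81  0.25  1.61  0.    1.28 -0.86] turn=[ 0.   -0.    0.08]
```

```bash
python3 -m handwheel '[5,0.5,0,0,0,0,4, 5,0.5,0,0,0,0,4, 5,0.5,0,0,0,0,4, 5,0.5,0,0,0,0,4, 5,0.5,0,0,0,0,4, 4,0.5,0,0,0,0.075,4, 3,0.5,0,0,0,0,4, 0,0,0,0,0,0,4, 0,0,0,0,0,0,4]'
python3 - <<'E'
from h import *
go(.4712,-.0157,.1,MY)
E
```

```text
clock: 55.72
position: [0.4653, -0.0169, 0.1329]
orientation: [-2.237, -2.178, 0.014]
force: [0.2, -0.7, 0.5]
gripper_width: 0.428
t=55.73 pos=[ 0.4653 -0.0169  0.1329] toolz=[-0.02   0.008 -1.   ] yawY=-0.027 xdir=[0.03 1.   0.01] shift(cm)=[0.12 0.66 3.28] F=[ 0.2 -0.7  0.5] grip=4.02 j=[-0.22  0.06  1.86  0.    1.24 -0.2 ] turn=[-0.02  -0.007  0.   ]
```

```bash
python3 -m handwheel '[0.1,0.6,1.5,-0.02,-0.007,0,4, 0,0,1.5,0,0,0,4, 0,0,1,0,0,0,4, 0,0,0,0,0,0,4, 0,0,0,0,0,0,4]'
python3 - <<'E'
from h import *
go(.4712,-.0157,.043,MY)
E
```

```text
clock: 56.35
position: [0.4702, -0.02, 0.0897]
orientation: [-2.256, -2.184, 0.003]
force: [-0.6, -0.3, 0.2]
gripper_width: 0.426
t=56.35 pos=[ 0.4702 -0.02    0.0897] toolz=[-0.002 -0.001 -1.   ] yawY=-0.032 xdir=[ 0.03  1.   -0.  ] shift(cm)=[0.43 0.1  4.67] F=[-0.6 -0.3  0.2] grip=4.00 j=[-0.23  0.12  1.9  -0.    1.12 -0.19] turn=[-0.002  0.001 -0.005]
```

```bash
python3 -m handwheel '[0.4,0.1,1.2,-0.002,0,-0.005,4, 0,0,1.2,0,0,0,4, 0,0,1.0,0,0,0,4, 0,0,0,0,0,0,4, 0,0,0,0,0,0,4]'
python3 - <<'E'
from h import *
go(.4712,-.0157,.043,MY)
E
```

```text
clock: 56.98
position: [0.4718, -0.0156, 0.0537]
orientation: [2.25, 2.191, -0.0]
force: [-0.1, -0.2, -0.4]
gripper_width: 0.423
t=56.98 pos=[ 0.4718 -0.0156  0.0537] toolz=[ 0.001 -0.001 -1.   ] yawY=-0.027 xdir=[ 0.03  1.   -0.  ] shift(cm)=[-0.01 -0.06  1.07] F=[-0.1 -0.2 -0.4] grip=3.98 j=[-0.22  0.18  1.92 -0.    1.04 -0.19] turn=[0.001 0.001 0.   ]
```

```bash
python3 -m handwheel '[0,-0.05,0.7,0,0,0,4, 0,0,0.4,0,0,0,4, 0,0,0,0,0,0,4, 0,0,0,0,0,0,0, 0,0,0,0,0,0,0, 0,0,0,0,0,0,0, 0,0,0,0,0,0,0,0,0,0,0,0,0,0]'
python3 - <<'E'
from h import *
go(.4712,-.0157,.043,MY)
E
python3 -m handwheel '[0,0,-1,0,0,0,0, 0,0,-1,0,0,0,0, 0,0,-2,0,0,0,0, 0,0,-3,0,0,0,0, 0,0,-3,0,0,0,0, 0,0,0,0,0,0,0]'
python3 - <<'E'
from h import *
go(.333,-.354,.12,.053)
E
```

```text
clock: 57.98
position: [0.472, -0.0158, 0.0428]
orientation: [2.249, 2.19, 0.001]
force: [0.0, -0.8, -0.8]
gripper_width: 0.169
t=57.98 pos=[ 0.472  -0.0158  0.0428] toolz=[ 0.002 -0.001 -1.   ] yawY=-0.027 xdir=[ 0.03  1.   -0.  ] shift(cm)=[ 0.01 -0.08 -0.02] F=[ 0.  -0.8 -0.8] grip=1.59 j=[-0.22  0.2   1.93 -0.    1.01 -0.19] turn=[0.003 0.001 0.   ]
clock: 58.72
position: [0.4723, -0.0158, 0.149]
orientation: [2.247, 2.188, 0.004]
force: [0.5, 0.5, -0.7]
gripper_width: 0.162
t=58.73 pos=[ 0.4723 -0.0158  0.149 ] toolz=[ 0.005 -0.002 -1.   ] yawY=-0.027 xdir=[ 0.03  1.   -0.  ] shift(cm)=[-34.18 -13.04   2.89] F=[ 0.5  0.5 -0.7] grip=1.53 j=[-0.22  0.04  1.85 -0.    1.25 -0.19] turn=[ 0.005  0.002 -0.08 ]
```

```bash
python3 -m handwheel '[-5,-2,0,0,0,0,0, -5,-2,0,0,0,0,0, -5,-2,0,0,0,0,0, -5,-2,0,0,0,0,0, -5,-2,0,0,0,0,0, -4,-1.5,0,0,0,0,0, -3,-0.5,0,0,0,-0.07,0, 0,0,0,0,0,0,0, 0,0,0,0,0,0,0]'
python3 - <<'E'
from h import *
go(.333,-.354,.08,.053)
E
```

```text
clock: 59.85
position: [0.3368, -0.3367, 0.1398]
orientation: [-2.164, -2.269, -0.008]
force: [-0.3, -0.4, -0.7]
gripper_width: 0.167
t=59.85 pos=[ 0.3368 -0.3367  0.1398] toolz=[-0.001  0.008 -1.   ] yawY=0.047 xdir=[-0.05  1.    0.01] shift(cm)=[-1.76 -0.45  5.97] F=[-0.3 -0.4 -0.7] grip=1.57 j=[-0.97  0.07  1.84  0.    1.24 -1.02] turn=[-0.001 -0.008 -0.006]
```

```bash
python3 -m handwheel '[-1.6,-0.4,2.5,-0.001,-0.008,-0.006,0, 0,0,2,0,0,0,0, 0,0,1.5,0,0,0,0, 0,0,0,0,0,0,0, 0,0,0,0,0,0,0]'
python3 - <<'E'
from h import *
go(.333,-.354,.03,.053)
E
```

```text
clock: 60.48
position: [0.3353, -0.3477, 0.0775]
orientation: [-2.155, -2.285, -0.002]
force: [0.2, 0.8, -0.9]
gripper_width: 0.166
t=60.48 pos=[ 0.3353 -0.3477  0.0775] toolz=[ 0.     0.002 -1.   ] yawY=0.059 xdir=[-0.06  1.    0.  ] shift(cm)=[-0.62 -0.27  4.75] F=[ 0.2  0.8 -0.9] grip=1.56 j=[-0.98  0.16  1.88  0.    1.1  -1.04] turn=[ 0.    -0.002  0.006]
```

```bash
python3 -m handwheel '[-0.6,-0.25,1.5,0,0,0.004,0, 0,0,1.5,0,0,0,0, 0,0,1.2,0,0,0,0, 0,0,0,0,0,0,0, 0,0,0.6,0,0,0,0, 0,0,0,0,0,0,0]'
python3 - <<'E'
from h import *
go(.333,-.354,.016,.053)
E
```

```text
clock: 61.22
position: [0.3336, -0.355, 0.0271]
orientation: [2.16, 2.28, 0.001]
force: [0.1, 0.4, -0.8]
gripper_width: 0.167
t=61.23 pos=[ 0.3336 -0.355   0.0271] toolz=[ 0.001  0.    -1.   ] yawY=0.054 xdir=[-0.05  1.   -0.  ] shift(cm)=[ 0.1  -0.05  1.11] F=[ 0.1  0.4 -0.8] grip=1.57 j=[-1.    0.25  1.9   0.    0.99 -1.05] turn=[0.001 0.    0.001]
```

```bash
python3 -m handwheel '[0,0,0.7,0,0,0,0, 0,0,0.4,0,0,0,0, 0,0,0.2,0,0,0,0, 0,0,0.1,0,0,0,0, 0,0,0,0,0,0,0]'
python3 -m handwheel '[0,0,0.05,0,0,0,3, 0,0,0,0,0,0,3, 0,0,0,0,0,0,3, 0,0,-2,0,0,0,3, 0,0,-4,0,0,0,4, 0,0,-4,0,0,0,4, 0,0,-4,0,0,0,4, 0,0,0,0,0,0,4]'
python3 - <<'E'
from h import *
snap('wrist','w16');snap('top','t3');snap('scene','s18'); go()
E
```

```text
clock: 61.85
position: [0.3343, -0.3561, 0.0161]
orientation: [2.158, 2.28, 0.001]
force: [-0.3, -0.2, -0.8]
gripper_width: 0.168
clock: 62.85
position: [0.3337, -0.3554, 0.1581]
orientation: [-2.16, -2.281, -0.002]
force: [-0.4, 0.1, 0.1]
gripper_width: 0.427
t=63.00 pos=[ 0.3315 -0.3521  0.1533] toolz=[-0.005  0.009 -1.   ] yawY=0.055 xdir=[-0.05  1.    0.01] shift(cm)=[0. 0. 0.] F=[-1.2  0.6  0.9] grip=3.98 j=[-1.    0.07  1.81  0.    1.27 -1.05]
```

View pics/t3.png

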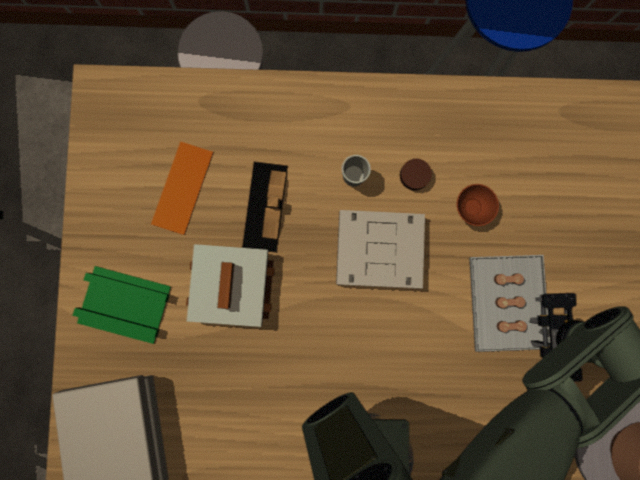

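View pics/w16.png

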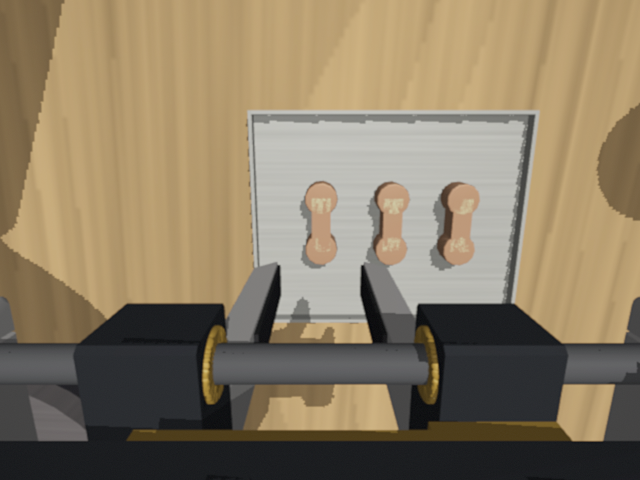

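Run:
```python
from h import *
crop('t3',170,150,305,340,3.1,'c6')
```

```text
(no output)
```

View pics/c6.png

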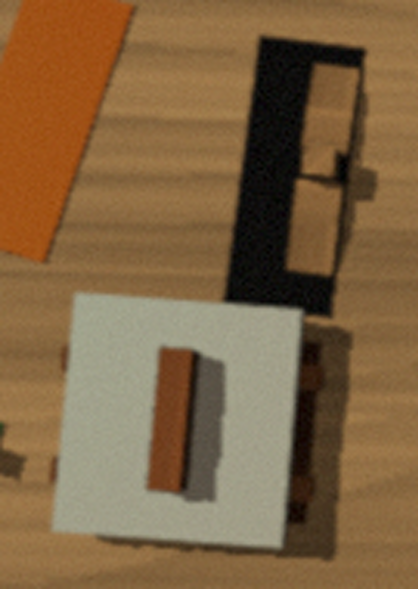

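Run:
```python
from h import *
d=load('t3')
P=lambda x,y,z: pix2w(d,170+x/3.1-.35,150+y/3.1-.35,z)[:2]
W=np.mean([P(*p,.006) for p in [(313,63),(360,67),(333,276),(287,271)]],0)
a=-.103; c,s=np.cos(a),np.sin(a); v=W-[.6295,.2814]; print('wedge',W,'in mat',c*v[0]+s*v[1],-s*v[0]+c*v[1])
q=np.array([P(*p,.064) for p in [(76,293),(303,310),(282,549),(53,530)]]); print('cope',q.mean(0),q.mean(0)-[.4208,.3602])
b=np.mean([P(*p,.104) for p in [(161,347),(196,350),(182,491),(148,489)]],0); print('bar',b)
```

```text
wedge [0.6347787  0.25827815] in mat 0.007628067128027643 -0.022456561731991648
cope [0.42334487 0.36172294] [0.00254487 0.00152294]
bar [0.42384246 0.36059102]
```

```bash
python3 -m handwheel '[0,0,-3,0,0,0,4, 0,0,0,0,0,0,4, 0,0,0,0,0,0,4, 0,0,0,0,0,0,4]'
python3 - <<'E'
from h import *
d=snap('top','t4'); a=load('t3')['image'].astype(int); b=np.array(d['image']).astype(int)
print('change mat/rest',abs(a-b)[150:340,170:305].mean(),'bystanders vs start',abs(load('top0')['image'].astype(int)-b)[145:235,335:505].mean(), abs(load('top0')['image'].astype(int)-b)[145:235,335:505][:60,:100].mean())
print(order.finish_job())
E
```

```text
clock: 63.5
position: [0.3285, -0.3477, 0.1754]
orientation: [-2.143, -2.262, -0.011]
force: [0.3, -0.6, 0.2]
gripper_width: 0.428
change mat/rest 2.7746328784925276 bystanders vs start 6.602331154684096 3.889388888888889
the job is handed in; nothing more can be done
None
```

The job is handed in at about 63.5 s of the 208 s allowed, and my last checks found every end condition met. The hand-in gave no verdict.

**Opening the mould:** I worked the wedge left, right, then left again. From the scene camera, both sides ended about 8.5 mm (left) and 8.9 mm (right) open before the gripper touched the top half.

**Closest call:** After the second push, the camera estimate had the right side 6.5 to 7.2 mm above the left. That is past the 6 mm aim and close to the 7.5 mm limit. The wedge depth pointed to less, about 6 mm, and the next push on the left levelled it.

**Last checks (top and wrist pictures):**
- **Top half:** it lies on the brown rest, right way up, about 3 mm from the rest's centre.
- **Pulls:** all three were present. They lie flat and separate on the tray, same side down.
- **Wedge:** it lies flat on the black mat, 8 mm along and 22 mm across from the centre. I released it close to the centre and found it about 25 mm aside a second later, most likely the announced knock. It was within limits, so I left it there.
- **Bystanders:** the bowl, beaker and puck look unmoved in the top picture, though I did not re-measure their positions. The gripper was holding nothing and was clear of everything at hand-in.

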